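Puppy-proof the side table

TASK

The puppy is about to get the run of the room, so clear what it could chew off this table: take the lid off the blue treat jar, put every loose bone biscuit into the jar and set the lid back on so that it sits flat, and put every gadget lying about (TV remote, phone charger plug, earbuds case) into the open drawer and slide the drawer fully shut. Not all of these things are out every time. Leave the mug and the lip balm as they stand.

Things in the scene. Friction and masses are not known exactly. Their poses are not given: they have to be found in the camera images.
- chest_front (a point): middle of the front edge of the top board of a dark wooden drawer box, 250 deep (x) x 290 wide (y) x 100 mm high, fixed on the table at the left, its front (-x) turned somewhat towards the robot. Axes: x into the box, y along its width to the left, z up. The point lies at the top (100 mm), 15 mm behind the front face of the shut drawer; a weather display 74 mm high stands on the back part
- chest_drawer0 (a joint): how far the drawer is out, m: 0 fully shut, 0.173 its stop; starts 0.145 to 0.17 out, slides level along the chest's x axis (out = -x), drags with 1 N plus 4 N s/m, stays where left. Tray inside 205 (x) x 248 (y) mm, walls 6 mm thick and 56 mm high above the floor; front panel 15 mm thick, 284 mm wide, top edge 86 mm above the table. What is put in must lie below the tray's rim
- tray (a point): point on the drawer tray's inner floor (22 mm above the table), midway across; moves with the drawer; axes as the chest's. The tray's inside reaches from it 57 mm to -x (front wall), 147 mm to +x, 124 mm to -y and +y. The front edge of the chest's top board lies at x = joint value - 0.0635 m in this frame; the tray is open to above from x = -0.057 up to there
- chest_drawer0_handle (a point): middle of the drawer's brass bar handle, a level bar 11 mm thick and 131 mm long along the chest's y axis, 62 mm above the table, 35 mm in front of the drawer's front face; the drawer can be pushed shut against it
- jar: blue glazed treat jar with small white bones on its side, loose, 0.7 kg: a plain cylinder 112 mm across outside, 102 mm inside, 85 mm high, floor 6 mm thick; origin at the centre of its underside, z up
- lid: loose light-wood jar lid, 0.12 kg: disc 120 mm across, 10 mm thick, with a dark knob (28 mm across, straight-sided) in the middle of its top and a black tapered plug (90 to 84 mm across, 8 mm deep) below. Origin at the centre of the disc's underside, z up: knob z = 10 to 36 mm, plug z = -8 to 0. Starts on the jar, origin 85 mm above the jar's; laid on the table its origin is 8 mm up
- biscuit1: cream bone-shaped dog biscuit, 25 g, 72 mm long (x), 36 mm across the knuckles (y), waist 18 mm across (y) and 32 mm long, 14 mm thick; origin at the centre of its underside. Lies flat on the table; None if not out
- biscuit2: cream bone-shaped dog biscuit, 25 g, 72 mm long (x), 36 mm across the knuckles (y), waist 18 mm across (y) and 32 mm long, 14 mm thick; origin at the centre of its underside. Lies flat on the table; None if not out
- biscuit3: cream bone-shaped dog biscuit, 25 g, 72 mm long (x), 36 mm across the knuckles (y), waist 18 mm across (y) and 32 mm long, 14 mm thick; origin at the centre of its underside. Lies flat on the table; None if not out
- tv_remote: black TV remote with coloured keys, 120 g, 165 long (x) x 46 wide (y) x 20 mm thick; origin at the centre of its underside. Lies on the chest's top near the front edge, roughly along the chest's width; None if not out
- charger: black phone charger plug, 70 g, block 46 (x) x 40 (y) x 28 mm (z), with two brass prongs sticking 17 mm out of its +x end; origin at the centre of the block's underside; None if not out
- earbuds: white rounded earbuds case, 55 g, 60 (x) x 46 (y) x 24 mm (z); origin at the centre of its underside; None if not out
- mug: white mug, 82 mm across plus a handle that sticks out 34 mm, 95 mm high, on a cork coaster 4 mm thick behind the jar; origin at the centre of its underside; leave alone
- lipbalm: white and blue lip balm stick standing upright, 20 mm across, 66 mm high; origin at the centre of its underside; leave alone. (Flat clutter, a notepad and a black charging disc up to 12 mm high, lies nearer to the robot than 0.39 m from its base axis)
Not all that is in view belongs to the job. Leave any orange or turquoise look-alike of the biscuit3 alone.

How it is judged (in metres and radians):
On the way, in this order (a step that is already met when the one before it is completed fails the run):
1. the lid is taken off the jar, clear of its mouth (horizontal distance between lid and jar above 0.08 m), for 0.2 s.
2. every biscuit that is out lies in the jar (horizontal distance between each of biscuit1, biscuit2, biscuit3 and jar below 0.052 m and z of biscuit1 in the frame of jar between 0 and 0.078 m and z of biscuit2 in the frame of jar between 0 and 0.078 m and z of biscuit3 in the frame of jar between 0 and 0.078 m), for 0.2 s.
3. the lid is back on the jar, sitting flat (horizontal distance between lid and jar below 0.009 m and z of lid in the frame of jar between 0.081 and 0.089 m and angle between the z axis of lid and the z axis of jar, either way round below 0.06 rad and angle between lid's own z axis and vertical below 0.2 rad), for 0.2 s.
At the end, for the whole second after the job is handed in: All biscuits in the jar; lid at rest on the upright jar (centred within 9 mm, underside within 4 mm of rim height, within 0.06 rad of flat); all gadgets in the drawer tray (origin less than 50 mm above its floor); drawer shut to within 5 mm (all of step 2 and all of step 3 and x of tv_remote in the frame of tray between -0.058 and 0.148 m and y of tv_remote in the frame of tray between -0.124 and 0.124 m and z of tv_remote in the frame of tray between -0.006 and 0.05 m and x of charger in the frame of tray between -0.058 and 0.148 m and y of charger in the frame of tray between -0.124 and 0.124 m and z of charger in the frame of tray between -0.006 and 0.05 m and x of earbuds in the frame of tray between -0.058 and 0.148 m and y of earbuds in the frame of tray between -0.124 and 0.124 m and z of earbuds in the frame of tray between -0.006 and 0.05 m and value of joint chest_drawer0 below 0.005 m and angle between jar's own z axis and vertical below 0.1 rad and linear speed of lid below 0.02 m/s and height (world z) of jar between -0.01 and 0.02 m); the robot touches nothing.
It fails at once if the mug is shoved more than 3 cm or tipped (distance of mug from where it was at the start of the episode above 0.03 m or angle between mug's own z axis and vertical above 0.35 rad).
It fails at once if the lip balm is shoved more than 3 cm or knocked over (distance of lipbalm from where it was at the start of the episode above 0.03 m or angle between lipbalm's own z axis and vertical above 0.5 rad).
It fails at once if the treat jar is tipped over (angle between jar's own z axis and vertical above 0.6 rad).
Of biscuit1, biscuit2, biscuit3 only 2 to 3 are there at a start; the rules pass over those that are not, and their reading is None.
Of tv_remote, charger, earbuds only 2 to 3 are there at a start; the rules pass over those that are not, and their reading is None.
At some moment in a run one of biscuit1, biscuit2, biscuit3, charger, earbuds may be knocked a few centimetres aside while the robot is not near it.
Once in a run the grip may slacken for a moment while it holds something.
It also fails if it takes over 210 s, if anything falls off the work surface, if the arm or the gripper's body presses on something with over 40 N, if the wrist force passes 120 N, or if a joint passes its speed limit or range.

ROBOT

A 6-joint arm with a two-finger parallel gripper is mounted at the origin on the work surface. World frame = base frame: x ahead of the robot, y to its left, z up, the work surface at z = 0. Lengths are in m, angles in degrees, forces in N, time in s.
With the tool pointing down it reaches from about 0.35 to 0.775 m from the base axis. Payload 7.3 kg.
Tool frame: the origin (TCP) lies at the very end of the fingers, on their centre line; the grasp point (between the pads) lies 19 mm behind it (robot.grip_depth is the distance from the TCP to the grasp point, in m); z points along the fingers, y is the line along which they close (so a half turn about z gives the same grasp; the last joint's range is limited). The gripper opens to 92 mm and grips with 3 to 60 N. Pads are 19 mm wide; open, the fingers measure 130 mm over their backs; the gripper's body (75 mm by 190 mm) begins 47 mm behind the grasp point.
Start: joints at [64.687, 19.595, 87.324, -0, 73.075, -8.365], TCP at [0.153, 0.502, 0.227] pointing down, gripper open.
Joint ranges: [-145.02, 145.02], [-44.19, 115.74], [2.07, 154.8], [-57.11, 237.11], [16.16, 152.29], [-177.93, 177.93]. Speed limits (degrees/s): [147.25, 147.25, 180, 180, 180, 180].

INTERFACE

Orientations are given as a 3x3 rotation matrix whose columns are the frame's x, y, z axes.
In Python, from cell import status, vision, ticket, robot gives the robot as it stands.
- The arm moves only by the tool servo_tool, never from a script. Its argument "series" is a list of rows, each a list of 7 numbers: the shift along the tool's x, y, z as a fraction of full scale, then the turn, a rotation vector about the tool's x, y, z as a fraction of full scale, then the opening, from -1 (shut) to 1 (fully open). In form: [[x, y, z, ax, ay, az, jaw], ...]. A call has 1 to 20 rows; each row shifts and turns the commanded pose from where the row before left it, along the tool's axes as they then stand; what a row does not reach is not made up. Full scale, the value 1, is 0.03 m for a shift and 0.1 rad for a turn. A row lasts 1/10 s, in which the tool goes at most 50 mm and 8.59 degrees, less where a joint would pass 70% of its speed; a pose out of reach is approached as far as the arm can. A call with a number of a shift or a turn outside -1 to 1 is refused whole. A call with a gripper value outside its range is refused whole. The fingers move at their own pace and stop on an object; the grip force is fixed at half the most. Time passes only in rows, so rows that do not move let the fingers close. It gives the time, the measured TCP pose, the force, the opening and the grip force at its end, in the units of the state.
- status.sense(): the state, without advancing time (a new reading comes with each control period).
- vision.capture(name): name is "scene" or "top" or "wrist"; returns a dict with "pixels" (400x640x3 uint8, red, green, blue), "fx", "fy", "cx", "cy" (pixels), "eye" and "attitude" of the camera in the world. Camera axes: x right, y down, z forward; pixel columns grow to the right and rows downward; lengths in m; the calibration is good to about 2 mm. A picture is of the moment at which its call begins. There is no depth.
- ticket.finish_job(): hands the job in; it is judged then, once.
Trained networks look in the newest picture that a camera, given by its name, has taken for a name from the list of things; names that differ only in an ending like _2 or _b are one class to them, and where a whole thing is asked for, a point or a joint stands for the part that bears it (a point fixed in the world has none). Each returns a list of dicts, best first, with "conf" (0 to 1); they miss things now and then, are a little off and sometimes report something else, mostly with a low value. They report only what shows in the picture. A call takes as long as a camera call. They do not tell look-alikes from the thing itself.
- vision.find_in(label, camera): "extent" ([left, top, right, bottom] as shares, 0 to 1, of the picture: columns of its width, rows of its height, round what is visible of it).
- vision.cut_out(label, camera): "pixels" (400x640 bool, what is visible of it) and "extent" ([left, top, right, bottom] as shares, 0 to 1, of the picture: columns of its width, rows of its height, round what is visible of it).
- vision.mark_of(label, camera): "xy" ([column, row] as shares, 0 to 1, of the picture: columns of its width, rows of its height: a listed point, or the origin of a listed thing).
The state is a dict: "time_s": time; "joint_positions": joint angles; "qd": joint speeds; "joint_torque": joint torques, N m; "tcp_pos": TCP position; "tcp_rot": TCP orientation; "contact_force": force on the tool from outside, world axes, zero at the start; "moment": the same for the moment, N m; "gripper_width": finger opening in m; "grasp_force": force on a finger pad.
Only numpy, scipy, OpenCV 4.12 (cv2) and the standard library are available. Lean on these libraries where they do the work, as an engineer would, in place of code of your own. Each camera call takes 0.05 s, during which the arm holds its last target. There are 200 camera calls.

## Working session

There is one attempt and no reset: what is moved stays moved. The work goes in short steps, Python scripts to look and compute and a tool call to move; the robot and the scene stay as the last step left them, time stands still between calls to the robot, and variables do not carry over. Pictures are saved under pics/ and viewed, at most 17 in all, crops included, and the job is handed in when it is done.

Besides the shell and the picture viewer there is one more tool, called after "Emit:" as name(argument=value, ...) on one line, values as JSON. servo_tool: Moves the arm, as the interface text tells. Its arguments: {"type":"object","properties":{"series":{"type":"array"}},"required":["series"]}

```bash
mkdir -p pics; cat > h.py <<'E'
import numpy as np, cv2
from cell import status, vision, ticket, robot
def cap(n,f=None):
    c=vision.capture(n)
    if f: cv2.imwrite('pics/'+f,cv2.cvtColor(c['pixels'],cv2.COLOR_RGB2BGR))
    return c
def ray(c,u,v,z):
    d=np.array(c['attitude'])@np.array([(u-c['cx'])/c['fx'],(v-c['cy'])/c['fy'],1]); e=np.array(c['eye'])
    return e+d*(z-e[2])/d[2]
def px(c,p):
    q=np.array(c['attitude']).T@(np.array(p)-c['eye']); return q[0]/q[2]*c['fx']+c['cx'],q[1]/q[2]*c['fy']+c['cy']
E
python3 - <<'E'
from h import *
s=status.sense(); print(s['time_s'],np.round(s['tcp_rot'],3).tolist(),s['gripper_width'])
H=dict(biscuit1=.014,tv_remote=.12,charger=.028,earbuds=.024,jar=.085,lid=.085,mug=.095,lipbalm=.066,chest_drawer0_handle=.062,chest_front=.1,tray=.022)
O=dict(lid=.085,tv_remote=.1,chest_drawer0_handle=.062,chest_front=.1,tray=.022)
for n in ['top','scene']:
    c=cap(n,n+'0.png'); print(n,np.round(c['eye'],3),c['fx'])
    for l in H:
        for d in vision.mark_of(l,n):
            if d['conf']>.2:
                u,v=d['xy'][0]*640,d['xy'][1]*400
                print(l,round(d['conf'],2),int(u),int(v),np.round(ray(c,u,v,O.get(l,0)),3)[:2])
E
```

```text
0.0 [[-0.957, 0.291, -0.001], [0.291, 0.957, -0.001], [0.0, -0.002, -1.0]] 0.09143113071069597
top [ 0.465 -0.075  1.031] 400.04391635529646
biscuit1 0.78 389 172 [ 0.654 -0.263]
biscuit1 0.62 379 230 [ 0.503 -0.238]
biscuit1 0.58 457 281 [ 0.377 -0.438]
biscuit1 0.55 425 148 [ 0.72  -0.356]
biscuit1 0.53 316 129 [ 0.764 -0.068]
charger 0.9 430 229 [ 0.509 -0.369]
earbuds 0.69 398 262 [ 0.421 -0.289]
lid 0.76 321 178 [ 0.618 -0.085]
mug 0.86 366 133 [ 0.757 -0.201]
lipbalm 0.4 449 177 [ 0.645 -0.419]
lipbalm 0.35 204 211 [0.536 0.215]
chest_drawer0_handle 0.75 207 251 [0.436 0.186]
chest_front 0.86 190 161 [0.647 0.227]
scene [ 1.432 -0.377  0.885] 454.46865641550374
biscuit1 0.66 193 190 [ 0.362 -0.436]
biscuit1 0.63 272 208 [ 0.506 -0.234]
biscuit1 0.58 269 246 [ 0.641 -0.27 ]
biscuit1 0.5 359 261 [ 0.761 -0.069]
biscuit1 0.44 236 276 [ 0.712 -0.368]
charger 0.81 223 220 [ 0.513 -0.37 ]
charger 0.62 268 207 [ 0.5   -0.242]
earbuds 0.57 246 192 [ 0.415 -0.289]
jar 0.64 332 225 [ 0.622 -0.093]
jar 0.42 422 179 [0.519 0.228]
lid 0.86 335 202 [ 0.622 -0.085]
lid 0.57 275 244 [ 0.717 -0.267]
mug 0.73 308 267 [ 0.74  -0.194]
lipbalm 0.66 209 263 [ 0.65  -0.426]
chest_drawer0_handle 0.87 401 149 [0.439 0.189]
chest_drawer0_handle 0.57 246 193 [ 0.491 -0.295]
chest_front 0.91 452 177 [0.642 0.24 ]
tray 0.83 422 180 [0.548 0.211]
```

```bash
python3 -c "
import cv2
for n in ['top','scene']:
    i=cv2.imread(f'pics/{n}0.png')
    i=i[90:330,150:490] if n=='top' else i[110:330,150:500]
    cv2.imwrite(f'pics/{n}0c.png',cv2.resize(i,None,fx=2.2,fy=2.2,interpolation=2))
"
```

```text
(no output)
```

View pics/top0c.png

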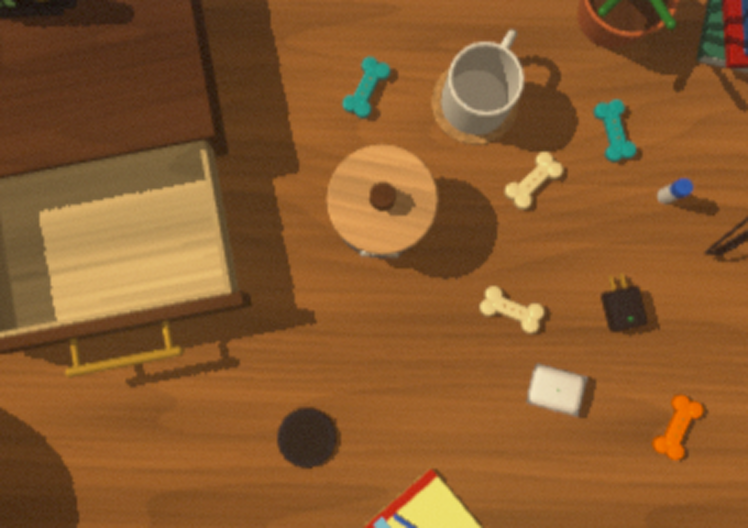

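View pics/scene0c.png

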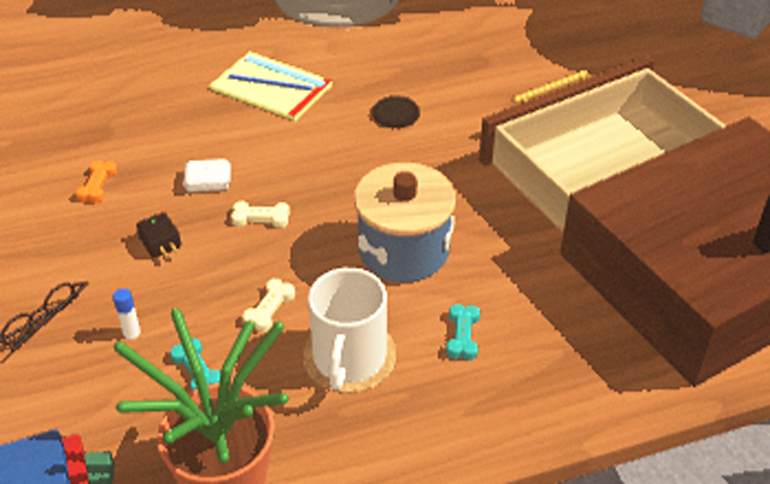

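The picture shows two cream biscuits (top px ≈ 393,172 and 383,230), the charger at about (433,230), the earbuds at about (402,267), and the jar with its lid at about (322,178). The drawer is open. The turquoise and orange bones are look-alikes. I still need to check the chest top for the remote and get orientations.

```bash
python3 - <<'E'
from h import *
c=cap('top')
i=cv2.imread('pics/top0.png')[20:260,0:260]; j=cv2.imread('pics/scene0.png')[60:300,380:640]
cv2.imwrite('pics/left.png',cv2.resize(np.hstack([i,j]),None,fx=1.5,fy=1.5))
for l,h in [('biscuit1',.014),('charger',.028),('earbuds',.024),('lid',.095),('lipbalm',.03),('mug',.095)]:
    for d in vision.cut_out(l,'top'):
        if d['conf']<.3: continue
        m=d['pixels'].astype(np.uint8); v,u=np.nonzero(m)
        col=c['pixels'][m>0].mean(0).astype(int)
        P=np.array([ray(c,a,b,h)[:2] for a,b in zip(u,v)]).astype(np.float32)
        r=cv2.minAreaRect(P*1000); C,V=np.linalg.eigh(np.cov(P.T)); a=np.degrees(np.arctan2(V[1,1],V[0,1]))
        print(l,round(d['conf'],2),len(u),col,'mean',P.mean(0).round(3),'rect',np.round(r[0],0),np.round(r[1],0),round(r[2]),'pca',round(a%180))
print([(d['conf'],d['xy']) for d in vision.mark_of('tv_remote','top')])
# drawer edge fits
for l in ['chest_drawer0_handle']:
    for d in vision.cut_out(l,'top'): print(l,d['conf'],np.round(np.array(d['extent'])*[640,400,640,400]))
E
```

```text
biscuit1 0.85 263 [221 189 118] mean [ 0.501 -0.244] rect [ 503. -243.] [69. 33.] 68 pca 71
biscuit1 0.65 310 [ 50 136 113] mean [ 0.717 -0.36 ] rect [ 717. -361.] [73. 36.] 15 pca 14
biscuit1 0.61 282 [ 53 138 116] mean [ 0.76  -0.066] rect [760. -66.] [35. 73.] 66 pca 156
biscuit1 0.58 322 [218 102   1] mean [ 0.375 -0.434] rect [ 375. -434.] [38. 72.] 65 pca 154
charger 0.59 348 [64 46 32] mean [ 0.508 -0.368] rect [ 508. -368.] [50. 47.] 11 pca 174
earbuds 0.64 465 [210 190 157] mean [ 0.413 -0.292] rect [ 413. -292.] [61. 47.] 78 pca 77
earbuds 0.55 109 [ 94 102 131] mean [ 0.645 -0.43 ] rect [ 645. -429.] [19. 42.] 28 pca 118
lid 0.77 2038 [193 135  74] mean [ 0.614 -0.087] rect [614. -87.] [120. 118.] 2 pca 78
lipbalm 0.44 104 [ 97 105 134] mean [ 0.644 -0.427] rect [ 644. -426.] [18. 40.] 28 pca 117
mug 0.69 1239 [143 126 102] mean [ 0.741 -0.194] rect [ 749. -197.] [ 81. 126.] 73 pca 155
mug 0.63 9299 [157 123  72] mean [0.548 0.207] rect [536. 205.] [226. 286.] 12 pca 102
[(0.66, [0.3225, 0.633]), (0.5, [0.575, 0.3385])]
chest_drawer0_handle 0.76 [138. 153. 264. 260.]
```

View pics/left.png

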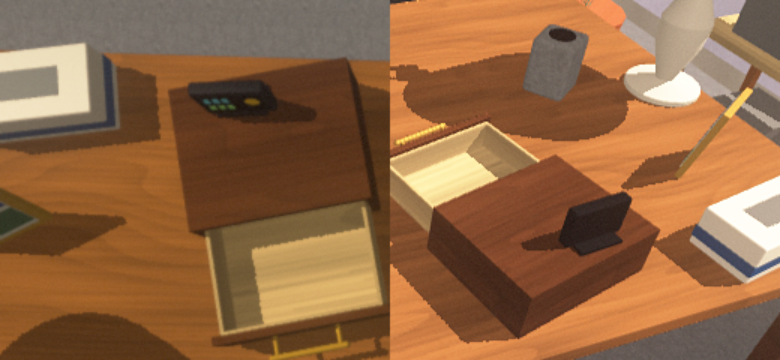

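No remote is out: the chest carries only the weather display. So the job is two cream biscuits, the charger and the earbuds. Next I'll write a planner that turns waypoints into tool-axis rows.

```bash
cat >> h.py <<'E'
def plan(*wps,step=.028,start=None):
    """wps: (x,y,z,closing-axis deg,jaw[,hold rows[,step]]); prints rows"""
    s=status.sense(); p=np.array(s['tcp_pos']); R=np.array(s['tcp_rot']); rows=[]
    for w in wps:
        t=np.array(w[:3],float); st=w[6] if len(w)>6 else step
        psi=lambda: np.degrees(np.arctan2(R[1,1],R[0,1]))
        dpsi=(w[3]-psi()+90)%180-90
        q6=np.degrees(np.arctan2(t[1],t[0]))-psi()-dpsi
        if abs((q6+180)%360-180)>165: print('WARN q6',q6)
        goal=psi()+dpsi
        n=max(int(np.ceil(np.linalg.norm(t-p)/st)),int(np.ceil(abs(np.radians(dpsi))/.1)))
        for k in range(n,0,-1):
            a=np.round(R.T@((t-p)/k)/.03,2)
            b=np.round(-np.radians((goal-psi()+180)%360-180)/k/.1,2)
            a=np.clip(a,-1,1);b=np.clip(b,-1,1)
            p=p+R@(a*.03); R=R@cv2.Rodrigues(np.array([0,0,b*.1]))[0]
            rows.append([*a,0,0,b,w[4]])
        rows+=[[0,0,0,0,0,0,w[4]]]*(w[5] if len(w)>5 else 0)
    print('t',round(s['time_s'],1),len(rows),'rows')
    for i in range(0,len(rows),20): print('['+','.join('['+','.join('%g'%(v+0) for v in r)+']' for r in rows[i:i+20])+']')
E
python3 - <<'E'
from h import *
plan((.55,-.08,.227,-8,1),(.55,-.08,.227,-8,1,1))
E
```

```text
t 1.6 28 rows
[[-0.7,-0.57,0,0,0,0.54,1],[-0.73,-0.53,0,0,0,0.54,1],[-0.76,-0.49,0,0,0,0.54,1],[-0.79,-0.44,0,0,0,0.54,1],[-0.81,-0.4,0,0,0,0.54,1],[-0.83,-0.36,0,0,0,0.55,1],[-0.85,-0.31,0,0,0,0.54,1],[-0.86,-0.26,0,0,0,0.55,1],[-0.88,-0.22,0,0,0,0.54,1],[-0.89,-0.17,0,0,0,0.55,1],[-0.9,-0.12,0,0,0,0.54,1],[-0.9,-0.07,0,0,0,0.55,1],[-0.9,-0.02,0,0,0,0.54,1],[-0.9,0.03,0,0,0,0.55,1],[-0.9,0.08,0,0,0,0.54,1],[-0.89,0.12,0,0,0,0.55,1],[-0.89,0.17,0,0,0,0.54,1],[-0.88,0.22,0,0,0,0.55,1],[-0.86,0.27,0,0,0,0.54,1],[-0.85,0.32,0,0,0,0.55,1]]
[[-0.83,0.36,0,0,0,0.54,1],[-0.81,0.41,0,0,0,0.55,1],[-0.78,0.45,0,0,0,0.54,1],[-0.76,0.49,0,0,0,0.55,1],[-0.73,0.53,0,0,0,0.54,1],[-0.69,0.57,-0.01,0,0,0.55,1],[-0.01,0,0,0,0,0,1],[0,0,0,0,0,0,1]]
```

Emit:
servo_tool(series=[[-0.7, -0.57, 0, 0, 0, 0.54, 1], [-0.73, -0.53, 0, 0, 0, 0.54, 1], [-0.76, -0.49, 0, 0, 0, 0.54, 1], [-0.79, -0.44, 0, 0, 0, 0.54, 1], [-0.81, -0.4, 0, 0, 0, 0.54, 1], [-0.83, -0.36, 0, 0, 0, 0.55, 1], [-0.85, -0.31, 0, 0, 0, 0.54, 1], [-0.86, -0.26, 0, 0, 0, 0.55, 1], [-0.88, -0.22, 0, 0, 0, 0.54, 1], [-0.89, -0.17, 0, 0, 0, 0.55, 1], [-0.9, -0.12, 0, 0, 0, 0.54, 1], [-0.9, -0.07, 0, 0, 0, 0.55, 1], [-0.9, -0.02, 0, 0, 0, 0.54, 1], [-0.9, 0.03, 0, 0, 0, 0.55, 1], [-0.9, 0.08, 0, 0, 0, 0.54, 1], [-0.89, 0.12, 0, 0, 0, 0.55, 1], [-0.89, 0.17, 0, 0, 0, 0.54, 1], [-0.88, 0.22, 0, 0, 0, 0.55, 1], [-0.86, 0.27, 0, 0, 0, 0.54, 1], [-0.85, 0.32, 0, 0, 0, 0.55, 1]])

```text
time_s: 3.65
tcp_pos: [0.459, 0.0532, 0.2268]
tcp_rot: [[-0.184, 0.983, 0.0], [0.983, 0.184, 0.0], [0.0, 0.0, -1.0]]
contact_force: [-0.1, 0.0, -1.3]
gripper_width: 0.092
grasp_force: 0.0
```

Emit:
servo_tool(series=[[-0.83, 0.36, 0, 0, 0, 0.54, 1], [-0.81, 0.41, 0, 0, 0, 0.55, 1], [-0.78, 0.45, 0, 0, 0, 0.54, 1], [-0.76, 0.49, 0, 0, 0, 0.55, 1], [-0.73, 0.53, 0, 0, 0, 0.54, 1], [-0.69, 0.57, 0, 0, 0, 0.55, 1], [0, 0, 0, 0, 0, 0, 1]])

```text
time_s: 4.35
tcp_pos: [0.5515, -0.0824, 0.2262]
tcp_rot: [[0.143, 0.99, 0.001], [0.99, -0.143, -0.001], [-0.001, 0.001, -1.0]]
contact_force: [0.5, 0.5, -0.2]
gripper_width: 0.0918
grasp_force: 0.0
```

```bash
python3 - <<'E'
from h import *
s=status.sense(); print(s['time_s'],np.round(s['tcp_pos'],4),np.round(s['joint_positions'],1))
c=cap('wrist','w1.png'); print(np.round(c['eye'],3))
for l,h in [('lid',.095),('biscuit1',.014)]:
    for d in vision.cut_out(l,'wrist'):
        m=d['pixels']; v,u=np.nonzero(m)
        P=np.array([ray(c,a,b,h)[:2] for a,b in zip(u,v)]).astype(np.float32)
        r=cv2.minAreaRect(P*1000); print(l,d['conf'],len(u),c['pixels'][m].mean(0).astype(int),P.mean(0),np.round(r[0]),np.round(r[1]),r[2])
E
```

```text
4.35 [ 0.5515 -0.0824  0.2262] [-16.4  23.   82.2  -0.   74.7  -8.1]
[ 0.561 -0.018  0.383]
biscuit1 0.94 1169 [ 46 135 120] [ 0.75803375 -0.06829627] [758. -68.] [35. 74.] 65.47795104980469
biscuit1 0.81 431 [214 182 123] [ 0.50439006 -0.23904361] [ 504. -240.] [54. 31.] 63.90528106689453
biscuit1 0.76 498 [217 186 126] [ 0.6452553  -0.25757042] [ 649. -257.] [31. 60.] 60.66735076904297
```

View pics/w1.png

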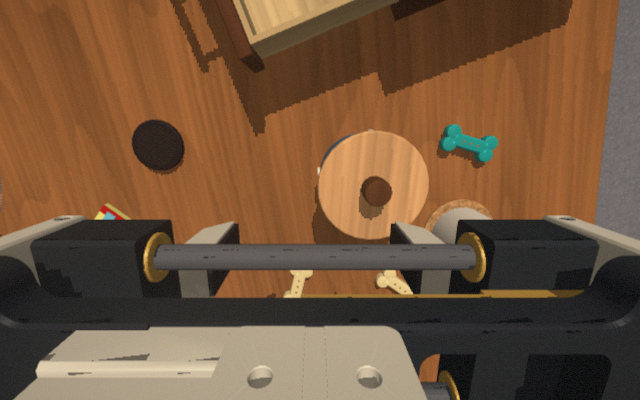

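The wrist view shows the lid disc centred at about (373,184) and the knob top at about (377,190). I'll convert those to world positions and plan the grasp.

```bash
python3 - <<'E'
from h import *
c=cap('wrist')
print(ray(c,373.5,184.5,.095),ray(c,377,191,.118))
plan((.615,-.087,.16,-8,1),(.615,-.087,.1,-8,1,1,.02),(.615,-.087,.1,-8,-1,6))
E
```

```text
[ 0.6132266  -0.08358107  0.095     ] [ 0.61176304 -0.08513007  0.118     ]
t 4.5 16 rows
[[0.01,0.55,0.56,0,0,0,1],[0.01,0.55,0.55,0,0,0,1],[0.01,0.55,0.56,0,0,0,1],[0.01,0.54,0.55,0,0,0.01,1],[0,0,0.5,0,0,0,1],[0,0,0.5,0,0,0,1],[0,0,0.5,0,0,0,1],[0,0.01,0.5,0,0,0,1],[0,0,0,0,0,0,1],[0,0,0,0,0,0,-1],[0,0,0,0,0,0,-1],[0,0,0,0,0,0,-1],[0,0,0,0,0,0,-1],[0,0,0,0,0,0,-1],[0,0,0,0,0,0,-1],[0,0,0,0,0,0,-1]]
```

Emit:
servo_tool(series=[[0.03, 0.53, 0.56, 0, 0, 0, 1], [0.03, 0.53, 0.55, 0, 0, 0, 1], [0.02, 0.53, 0.56, 0, 0, 0, 1], [0.02, 0.53, 0.55, 0, 0, 0, 1], [0, 0, 0.5, 0, 0, 0, 1], [0, 0, 0.5, 0, 0, 0, 1], [0, 0, 0.5, 0, 0, 0, 1], [0, 0, 0.5, 0, 0, 0, 1], [0, 0, 0, 0, 0, 0, 1], [0, 0, 0, 0, 0, 0, -1], [0, 0, 0, 0, 0, 0, -1], [0, 0, 0, 0, 0, 0, -1], [0, 0, 0, 0, 0, 0, -1], [0, 0, 0, 0, 0, 0, -1], [0, 0, 0, 0, 0, 0, -1]])

```text
time_s: 6.05
tcp_pos: [0.6136, -0.0858, 0.1003]
tcp_rot: [[0.14, 0.99, 0.0], [0.99, -0.14, 0.0], [0.0, 0.0, -1.0]]
contact_force: [0.3, -0.4, -0.6]
gripper_width: 0.0484
grasp_force: 0.0
```

```bash
python3 - <<'E'
from h import *
s=status.sense(); print(s['time_s'],np.round(s['tcp_pos'],4),s['gripper_width'],s['grasp_force'],s['contact_force'])
plan((.614,-.085,.16,-8,-1,0,.02),(.465,-.08,.11,-8,-1),(.465,-.08,.0235,-8,-1,2,.018))
E
```

```text
6.05 [ 0.6136 -0.0858  0.1003] 0.048380389366663765 0.0 [ 0.25201273 -0.44999246 -0.57562481]
t 6.0 16 rows
[[0.01,0,-0.66,0,0,0,-1],[0.01,0.01,-0.67,0,0,0,-1],[0.01,0,-0.66,0,0,0,-1],[-0.09,-0.82,0.28,0,0,0,-1],[-0.09,-0.82,0.28,0,0,0,-1],[-0.09,-0.83,0.28,0,0,0,-1],[-0.09,-0.82,0.27,0,0,0,-1],[-0.09,-0.83,0.28,0,0,0,-1],[-0.08,-0.82,0.27,0,0,0,-1],[0,0,0.58,0,0,0,-1],[0,0,0.58,0,0,0,-1],[0,0,0.58,0,0,0,-1],[0,0,0.57,0,0,0,-1],[0,0,0.58,0,0,0,-1],[0,0,0,0,0,0,-1],[0,0,0,0,0,0,-1]]
```

Emit:
servo_tool(series=[[0, 0, 0, 0, 0, 0, -1], [0, 0, 0, 0, 0, 0, -1], [0, 0, 0, 0, 0, 0, -1], [0, 0, 0, 0, 0, 0, -1], [0, 0, 0, 0, 0, 0, -1], [0, 0, 0, 0, 0, 0, -1]])

```text
time_s: 6.65
tcp_pos: [0.6136, -0.0858, 0.1001]
tcp_rot: [[0.14, 0.99, 0.0], [0.99, -0.14, 0.0], [0.0, 0.0, -1.0]]
contact_force: [-0.2, -0.2, -0.7]
gripper_width: 0.0272
grasp_force: 30.0
```

Emit:
servo_tool(series=[[0, 0, -0.66, 0, 0, 0, -1], [0, 0, -0.67, 0, 0, 0, -1], [0, 0, -0.66, 0, 0, 0, -1], [0, 0, 0, 0, 0, 0, -1]])

```text
time_s: 7.05
tcp_pos: [0.615, -0.0861, 0.1625]
tcp_rot: [[0.139, 0.99, 0.005], [0.99, -0.139, -0.001], [-0.001, 0.005, -1.0]]
contact_force: [0.4, 0.0, 0.2]
gripper_width: 0.0273
grasp_force: 30.0
```

Emit:
servo_tool(series=[[-0.09, -0.82, 0.28, 0, 0, 0, -1], [-0.09, -0.82, 0.28, 0, 0, 0, -1], [-0.09, -0.83, 0.28, 0, 0, 0, -1], [-0.09, -0.82, 0.28, 0, 0, 0, -1], [-0.09, -0.83, 0.28, 0, 0, 0, -1], [-0.08, -0.82, 0.28, 0, 0, 0, -1], [0, 0, 0.58, 0, 0, 0, -1], [0, 0, 0.58, 0, 0, 0, -1], [0, 0, 0.58, 0, 0, 0, -1], [0, 0, 0.58, 0, 0, 0, -1], [0, 0, 0.4, 0, 0, 0, -1], [0, 0, 0.1, 0, 0, 0, -1], [0, 0, 0, 0, 0, 0, -1]])

```text
time_s: 8.35
tcp_pos: [0.4638, -0.0805, 0.0241]
tcp_rot: [[0.14, 0.99, -0.002], [0.99, -0.14, 0.001], [0.0, -0.002, -1.0]]
contact_force: [-0.2, -0.7, -0.7]
gripper_width: 0.0269
grasp_force: 30.0
```

Emit:
servo_tool(series=[[0, 0, 0, 0, 0, 0, 0.2], [0, 0, 0, 0, 0, 0, 0.2], [0, 0, 0, 0, 0, 0, 0.2], [0, 0, 0, 0, 0, 0, 0.2], [0, 0, -0.7, 0, 0, 0, 0.2], [0, 0, -0.8, 0, 0, 0, 0.2], [0, 0, -0.8, 0, 0, 0, 0.2], [0, 0, -0.8, 0, 0, 0, 0.2]])

```text
time_s: 9.15
tcp_pos: [0.4645, -0.0808, 0.1189]
tcp_rot: [[0.14, 0.99, 0.0], [0.99, -0.14, 0.0], [0.0, 0.0, -1.0]]
contact_force: [0.5, -1.0, 0.3]
gripper_width: 0.0549
grasp_force: 0.0
```

```bash
cat >> h.py <<'E'
def cream(c,x0,x1,y0,y1,h=.012):
    p=c['pixels'].astype(int); m=((p[...,0]>150)&(p[...,1]>120)&(p[...,2]>85)&(p[...,0]-p[...,2]<140)).astype(np.uint8)
    n,L,st,ce=cv2.connectedComponentsWithStats(m)
    for k in range(1,n):
        if st[k,4]<60: continue
        v,u=np.nonzero(L==k); P=np.array([ray(c,a,b,h)[:2] for a,b in zip(u,v)]).astype(np.float32)
        if not(x0<P[:,0].mean()<x1 and y0<P[:,1].mean()<y1): continue
        r=cv2.minAreaRect(P*1000); C,V=np.linalg.eigh(np.cov(P.T))
        print('cream',len(u),p[L==k].mean(0).astype(int),'mean',P.mean(0).round(4),'rect',np.round(r[0]),np.round(r[1]),'axis',round(np.degrees(np.arctan2(V[1,1],V[0,1]))%180,1))
E
python3 - <<'E'
from h import *
s=status.sense(); print(np.round(s['tcp_pos'],4))
c=cap('top','t2.png'); cream(c,.3,.8,-.5,.05)
E
```

```text
[ 0.4645 -0.0808  0.1189]
cream 476 [187 165 133] mean [ 0.7703 -0.2054] rect [ 773. -203.] [ 91. 113.] axis 130.1
cream 265 [227 197 122] mean [ 0.6548 -0.2661] rect [ 655. -267.] [35. 70.] axis 135.6
cream 167 [157 140 114] mean [0.4898 0.0107] rect [488.   9.] [23. 73.] axis 159.2
cream 821 [156 140 115] mean [ 0.4592 -0.0817] rect [457. -81.] [144.  46.] axis 70.5
cream 174 [156 140 114] mean [ 0.4276 -0.1667] rect [ 424. -169.] [25. 84.] axis 159.0
```

```bash
python3 -c "
import cv2
i=cv2.imread('pics/t2.png')[110:310,230:490]
cv2.imwrite('pics/t2c.png',cv2.resize(i,None,fx=2.5,fy=2.5))"
```

```text
(no output)
```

View pics/t2c.png

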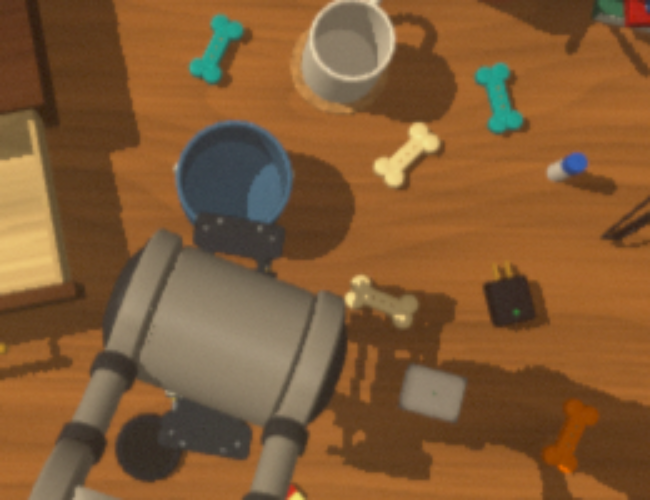

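The lid is off, the jar is empty, and biscuit B hasn't moved (t2 px ≈ 382,231). I'll grasp B across its waist.

```bash
python3 - <<'E'
from h import *
c=cap('top'); print(ray(c,382.4,230.8,.014))
plan((.503,-.243,.09,-22,.2),(.503,-.243,.004,-22,.2,1,.02),(.503,-.243,.004,-22,-1,7))
E
```

```text
[ 0.50075015 -0.24304154  0.014     ]
t 9.2 21 rows
[[-0.74,0.28,0.15,0,0,0.35,0.2],[-0.73,0.3,0.15,0,0,0.35,0.2],[-0.72,0.33,0.15,0,0,0.35,0.2],[-0.7,0.36,0.15,0,0,0.35,0.2],[-0.69,0.38,0.15,0,0,0.35,0.2],[-0.68,0.4,0.15,0,0,0.35,0.2],[-0.66,0.43,0.14,0,0,0.34,0.2],[0,0,0.57,0,0,0,0.2],[0,-0.01,0.58,0,0,0,0.2],[0,0,0.57,0,0,0,0.2],[0,-0.01,0.58,0,0,0,0.2],[0,0,0.57,0,0,0,0.2],[0,0,0,0,0,0,0.2],[0,0,0,0,0,0,-1],[0,0,0,0,0,0,-1],[0,0,0,0,0,0,-1],[0,0,0,0,0,0,-1],[0,0,0,0,0,0,-1],[0,0,0,0,0,0,-1],[0,0,0,0,0,0,-1]]
[[0,0,0,0,0,0,-1]]
```

Emit:
servo_tool(series=[[-0.74, 0.28, 0.15, 0, 0, 0.35, 0.2], [-0.73, 0.3, 0.15, 0, 0, 0.35, 0.2], [-0.72, 0.33, 0.15, 0, 0, 0.35, 0.2], [-0.7, 0.36, 0.15, 0, 0, 0.35, 0.2], [-0.69, 0.38, 0.15, 0, 0, 0.35, 0.2], [-0.68, 0.4, 0.15, 0, 0, 0.35, 0.2], [-0.66, 0.42, 0.14, 0, 0, 0.34, 0.2], [0, 0, 0.57, 0, 0, 0, 0.2], [0, 0, 0.58, 0, 0, 0, 0.2], [0, 0, 0.57, 0, 0, 0, 0.2], [0, 0, 0.58, 0, 0, 0, 0.2], [0, 0, 0.57, 0, 0, 0, 0.2], [0, 0, 0, 0, 0, 0, 0.2], [0, 0, 0, 0, 0, 0, -1], [0, 0, 0, 0, 0, 0, -1], [0, 0, 0, 0, 0, 0, -1], [0, 0, 0, 0, 0, 0, -1], [0, 0, 0, 0, 0, 0, -1], [0, 0, 0, 0, 0, 0, -1], [0, 0, 0, 0, 0, 0, -1]])

```text
time_s: 11.25
tcp_pos: [0.5007, -0.2423, 0.0003]
tcp_rot: [[0.375, 0.927, -0.0], [0.927, -0.375, 0.0], [0.0, -0.0, -1.0]]
contact_force: [-0.5, 0.1, 1.2]
gripper_width: 0.0176
grasp_force: 30.3
```

```bash
python3 - <<'E'
from h import *
s=status.sense(); print(np.round(s['tcp_pos'],4),s['gripper_width'],s['grasp_force'])
plan((.503,-.243,.13,-22,-1,0,.025),(.613,-.085,.13,-22,-1,1),(.613,-.085,.05,-22,-1,1,.02),(.613,-.085,.05,-22,-.1,4))
E
```

```text
[ 5.007e-01 -2.423e-01  3.000e-04] 0.017631623552638562 30.253048528684303
t 11.2 24 rows
[[0,0.01,-0.72,0,0,0,-1],[0,0.01,-0.72,0,0,0,-1],[0,0.01,-0.72,0,0,0,-1],[0,0.02,-0.72,0,0,0,-1],[0,0.01,-0.72,0,0,0,-1],[0.01,0.02,-0.72,0,0,0,-1],[0.89,0.2,0,0,0,0,-1],[0.89,0.2,0,0,0,0,-1],[0.89,0.2,0,0,0,0,-1],[0.9,0.21,0,0,0,0,-1],[0.89,0.2,0,0,0,0,-1],[0.9,0.21,0,0,0,0,-1],[0.89,0.2,0,0,0,0,-1],[0,0,0,0,0,0,-1],[0,0,0.67,0,0,0,-1],[0,0,0.66,0,0,0,-1],[0,0,0.67,0,0,0,-1],[0,0,0.66,0,0,0,-1],[0,0,0,0,0,0,-1],[0,0,0,0,0,0,-0.1]]
[[0,0,0,0,0,0,-0.1],[0,0,0,0,0,0,-0.1],[0,0,0,0,0,0,-0.1],[0,0,0,0,0,0,-0.1]]
```

Emit:
servo_tool(series=[[0, 0.01, -0.72, 0, 0, 0, -1], [0, 0.01, -0.72, 0, 0, 0, -1], [0, 0.01, -0.72, 0, 0, 0, -1], [0, 0.02, -0.72, 0, 0, 0, -1], [0, 0.01, -0.72, 0, 0, 0, -1], [0.01, 0.02, -0.72, 0, 0, 0, -1], [0.89, 0.2, 0, 0, 0, 0, -1], [0.89, 0.2, 0, 0, 0, 0, -1], [0.89, 0.2, 0, 0, 0, 0, -1], [0.9, 0.21, 0, 0, 0, 0, -1], [0.89, 0.2, 0, 0, 0, 0, -1], [0.9, 0.21, 0, 0, 0, 0, -1], [0.89, 0.2, 0, 0, 0, 0, -1], [0, 0, 0, 0, 0, 0, -1]])

```text
time_s: 12.65
tcp_pos: [0.6138, -0.0821, 0.1294]
tcp_rot: [[0.372, 0.928, -0.0], [0.928, -0.372, 0.001], [0.001, -0.001, -1.0]]
contact_force: [0.5, -0.3, -1.4]
gripper_width: 0.0174
grasp_force: 30.0
```

Emit:
servo_tool(series=[[0, 0, 0.67, 0, 0, 0, -1], [0, 0, 0.66, 0, 0, 0, -1], [0, 0, 0.67, 0, 0, 0, -1], [0, 0, 0.66, 0, 0, 0, -1], [0, 0, 0, 0, 0, 0, -1], [0, 0, 0, 0, 0, 0, -0.1], [0, 0, 0, 0, 0, 0, -0.1], [0, 0, 0, 0, 0, 0, -0.1], [0, 0, 0, 0, 0, 0, -0.1], [0, 0, -0.7, 0, 0, 0, -0.1], [0, 0, -0.8, 0, 0, 0, -0.1], [0, 0, -0.8, 0, 0, 0, -0.1], [0, 0, -0.8, 0, 0, 0, -0.1]])

```text
time_s: 13.95
tcp_pos: [0.6129, -0.085, 0.1448]
tcp_rot: [[0.375, 0.927, 0.001], [0.927, -0.375, -0.0], [0.0, 0.001, -1.0]]
contact_force: [1.5, -0.1, -0.0]
gripper_width: 0.0415
grasp_force: 0.0
```

```bash
python3 - <<'E'
from h import *
s=status.sense(); print(np.round(s['tcp_pos'],4),s['gripper_width'])
# biscuit A lengthwise: axis 137
plan((.58,-.2,.15,-22,1),(.655,-.266,.12,-44,1),(.655,-.266,.007,-44,1,1,.02))
E
```

```text
[ 0.6129 -0.085   0.1448] 0.04151521185956541
t 13.9 16 rows
[[-0.79,0.08,-0.03,0,0,0,1],[-0.79,0.08,-0.04,0,0,0,1],[-0.79,0.09,-0.03,0,0,0,1],[-0.8,0.08,-0.04,0,0,0,1],[-0.79,0.09,-0.03,0,0,0,1],[-0.28,0.79,0.25,0,0,0.96,1],[-0.2,0.81,0.25,0,0,0.96,1],[-0.12,0.82,0.25,0,0,0.96,1],[-0.04,0.83,0.25,0,0,0.96,1],[0,0,0.63,0,0,0,1],[0,0,0.63,0,0,0,1],[0,0,0.63,0,0,0,1],[0,0,0.62,0,0,0,1],[0,0,0.63,0,0,0,1],[0,0,0.62,0,0,0,1],[0,0,0,0,0,0,1]]
```

Emit:
servo_tool(series=[[-0.79, 0.08, -0.03, 0, 0, 0, 1], [-0.79, 0.08, -0.04, 0, 0, 0, 1], [-0.79, 0.09, -0.03, 0, 0, 0, 1], [-0.8, 0.08, -0.04, 0, 0, 0, 1], [-0.79, 0.09, -0.03, 0, 0, 0, 1]])

```text
time_s: 14.45
tcp_pos: [0.5798, -0.2009, 0.1491]
tcp_rot: [[0.374, 0.927, 0.001], [0.927, -0.374, -0.0], [-0.0, 0.001, -1.0]]
contact_force: [0.9, -0.2, 0.1]
gripper_width: 0.0769
grasp_force: 0.0
```

```bash
python3 - <<'E'
from h import *
s=status.sense(); print(np.round(s['tcp_pos'],4),s['gripper_width'])
c=cap('scene','s3.png')
for a in vision.cut_out('biscuit1','scene'):
    m=a['pixels']; v,u=np.nonzero(m)
    P=np.array([ray(c,x,y,.014)[:2] for x,y in zip(u,v)]); print(round(a['conf'],2),len(u),c['pixels'][m].mean(0).astype(int),P.mean(0).round(3))
c=cap('top','t3.png'); cream(c,.3,.8,-.5,.0)
import subprocess
i=cv2.imread('pics/t3.png')[110:310,230:490];j=cv2.imread('pics/s3.png')[150:310,180:400]
cv2.imwrite('pics/t3c.png',cv2.hconcat([cv2.resize(i,(400,308)),cv2.resize(j,(400,308))]))
E
```

```text
[ 0.5798 -0.2009  0.1491] 0.07689685628895204
0.84 257 [ 84 204 182] [ 0.769 -0.071]
0.43 114 [ 77 206 185] [ 0.716 -0.365]
cream 313 [184 162 130] mean [ 0.7755 -0.1909] rect [ 783. -196.] [ 60. 135.] axis 139.5
cream 184 [156 139 114] mean [ 0.7217 -0.2232] rect [ 722. -225.] [24. 93.] axis 155.6
cream 857 [155 139 114] mean [ 0.6759 -0.3131] rect [ 681. -317.] [152.  57.] axis 62.9
cream 191 [155 139 113] mean [ 0.6341 -0.4011] rect [ 632. -404.] [26. 92.] axis 152.9
cream 82 [153 137 111] mean [ 0.6192 -0.1656] rect [ 619. -165.] [10. 54.] axis 152.6
cream 114 [220 193 123] mean [ 0.605  -0.1063] rect [ 604. -106.] [31. 28.] axis 159.9
cream 380 [207 190 154] mean [ 0.575  -0.2277] rect [ 571. -230.] [107.  50.] axis 63.1
cream 88 [153 137 111] mean [ 0.5317 -0.3414] rect [ 532. -342.] [13. 52.] axis 158.5
cream 496 [188 149 101] mean [ 0.496  -0.0917] rect [492. -87.] [67. 95.] axis 86.9
cream 366 [163 146 118] mean [ 0.4878 -0.1702] rect [ 490. -176.] [54. 59.] axis 20.2
cream 270 [218 156  89] mean [ 0.4367 -0.0532] rect [435. -52.] [63. 47.] axis 41.1
cream 201 [155 138 112] mean [ 0.396  -0.3098] rect [ 400. -315.] [29. 77.] axis 156.8
```

View pics/t3c.png

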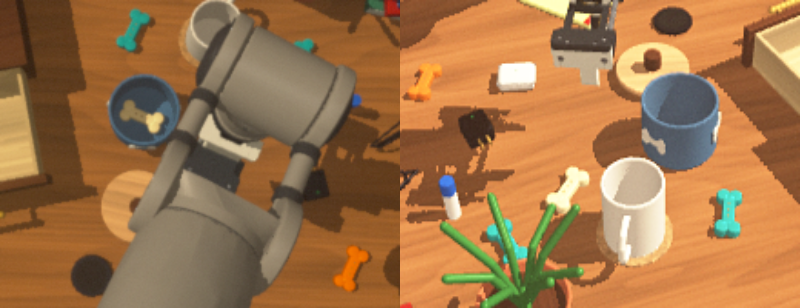

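Biscuit B is in the jar. Biscuit A is unmoved (scene px ≈ 273,248). I'll grip A lengthwise, which keeps the gripper body clear of the mug, then move it out into the open.

Emit:
servo_tool(series=[[-0.28, 0.79, 0.25, 0, 0, 0.96, 1], [-0.2, 0.81, 0.25, 0, 0, 0.96, 1], [-0.12, 0.82, 0.25, 0, 0, 0.96, 1], [-0.04, 0.83, 0.25, 0, 0, 0.96, 1], [0, 0, 0.63, 0, 0, 0, 1], [0, 0, 0.63, 0, 0, 0, 1], [0, 0, 0.63, 0, 0, 0, 1], [0, 0, 0.63, 0, 0, 0, 1], [0, 0, 0.63, 0, 0, 0, 1], [0, 0, 0.58, 0, 0, 0, 1], [0, 0, 0, 0, 0, 0, 1]])

```text
time_s: 15.7
tcp_pos: [0.6538, -0.2638, 0.0036]
tcp_rot: [[0.694, 0.72, -0.005], [0.72, -0.694, 0.003], [-0.001, -0.005, -1.0]]
contact_force: [-0.2, -0.4, -0.2]
gripper_width: 0.0919
grasp_force: 0.0
```

Emit:
servo_tool(series=[[0, 0, 0, 0, 0, 0, -1], [0, 0, 0, 0, 0, 0, -1], [0, 0, 0, 0, 0, 0, -1], [0, 0, 0, 0, 0, 0, -1], [0, 0, 0, 0, 0, 0, -1], [0, 0, 0, 0, 0, 0, -1]])

```text
time_s: 16.3
tcp_pos: [0.6558, -0.2662, 0.0079]
tcp_rot: [[0.695, 0.719, 0.002], [0.719, -0.695, -0.001], [0.001, 0.002, -1.0]]
contact_force: [0.1, 1.9, 6.3]
gripper_width: 0.0704
grasp_force: 30.0
```

```bash
python3 - <<'E'
from h import *
s=status.sense(); print(np.round(s['tcp_pos'],4),s['gripper_width'],s['grasp_force'])
z=s['tcp_pos'][2]
plan((.655,-.266,.05,-44,-1,0,.015),(.53,-.23,.05,-44,-1,1),(.53,-.23,z+.001,-44,-1,1,.015),(.53,-.23,z+.001,-44,1,4))
E
```

```text
[ 0.6558 -0.2662  0.0079] 0.07039496119629167 30.026647970080376
t 16.3 18 rows
[[0,-0.01,-0.47,0,0,0,-1],[-0.01,-0.01,-0.47,0,0,0,-1],[0,0,-0.46,0,0,0,-1],[-0.41,-0.77,0,0,0,0,-1],[-0.41,-0.77,0,0,0,0,-1],[-0.41,-0.76,0,0,0,0,-1],[-0.4,-0.77,-0.01,0,0,0,-1],[-0.41,-0.76,0,0,0,0,-1],[0,0,0,0,0,0,-1],[0,0,0.46,0,0,0,-1],[0,0,0.45,0,0,0,-1],[0,0,0.46,0,0,0,-1],[0,0,0,0,0,0,-1],[0,0,0,0,0,0,1],[0,0,0,0,0,0,1],[0,0,0,0,0,0,1],[0,0,0,0,0,0,1],[0,0,0,0,0,0,1]]
```

Emit:
servo_tool(series=[[0, -0.01, -0.47, 0, 0, 0, -1], [0, -0.01, -0.47, 0, 0, 0, -1], [0, 0, -0.46, 0, 0, 0, -1], [-0.41, -0.77, 0, 0, 0, 0, -1], [-0.41, -0.77, 0, 0, 0, 0, -1], [-0.41, -0.76, 0, 0, 0, 0, -1], [-0.4, -0.77, 0, 0, 0, 0, -1], [-0.41, -0.76, 0, 0, 0, 0, -1], [0, 0, 0, 0, 0, 0, -1], [0, 0, 0.46, 0, 0, 0, -1], [0, 0, 0.46, 0, 0, 0, -1], [0, 0, 0.46, 0, 0, 0, -1], [0, 0, 0, 0, 0, 0, -1], [0, 0, 0, 0, 0, 0, 1], [0, 0, 0, 0, 0, 0, 1], [0, 0, 0, 0, 0, 0, 1], [0, 0, 0, 0, 0, 0, 1]])

```text
time_s: 18.0
tcp_pos: [0.5296, -0.2298, 0.0072]
tcp_rot: [[0.695, 0.719, 0.0], [0.719, -0.695, -0.0], [0.0, 0.0, -1.0]]
contact_force: [-0.1, 0.3, 0.5]
gripper_width: 0.0911
grasp_force: 0.0
```

```bash
python3 - <<'E'
from h import *
s=status.sense(); print(np.round(s['tcp_pos'],4),s['gripper_width'])
plan((.53,-.23,.09,-44,.2,0),(.53,-.23,.09,46,.2,1))
E
```

```text
[ 0.5296 -0.2298  0.0072] 0.09108334789771223
t 18.0 20 rows
[[0,0,-0.92,0,0,0,0.2],[0,0.01,-0.92,0,0,0,0.2],[0.01,0,-0.92,0,0,0,0.2],[0,0,0,0,0,0.98,0.2],[0,0,0,0,0,0.98,0.2],[0,0,0,0,0,0.98,0.2],[0,0,0,0,0,0.98,0.2],[0,0,0,0,0,0.98,0.2],[0,0,0,0,0,0.98,0.2],[0,0,0,0,0,0.98,0.2],[0,0,0,0,0,0.98,0.2],[0,0,0,0,0,0.98,0.2],[0,0,0,0,0,0.98,0.2],[0,0,0,0,0,0.98,0.2],[0,0,0,0,0,0.99,0.2],[0,0,0,0,0,0.98,0.2],[0,0,0,0,0,0.99,0.2],[0,0,0,0,0,0.98,0.2],[0,0,0,0,0,0.99,0.2],[0,0,0,0,0,0,0.2]]
```

Emit:
servo_tool(series=[[0, 0, -0.92, 0, 0, 0, 0.9], [0, 0, -0.92, 0, 0, 0, 0.2], [0, 0, -0.92, 0, 0, 0, 0.2], [0, 0, 0, 0, 0, -0.98, 0.2], [0, 0, 0, 0, 0, -0.98, 0.2], [0, 0, 0, 0, 0, -0.98, 0.2], [0, 0, 0, 0, 0, -0.98, 0.2], [0, 0, 0, 0, 0, -0.98, 0.2], [0, 0, 0, 0, 0, -0.98, 0.2], [0, 0, 0, 0, 0, -0.98, 0.2], [0, 0, 0, 0, 0, -0.98, 0.2], [0, 0, 0, 0, 0, -0.98, 0.2], [0, 0, 0, 0, 0, -0.98, 0.2], [0, 0, 0, 0, 0, -0.98, 0.2], [0, 0, 0, 0, 0, -0.98, 0.2], [0, 0, 0, 0, 0, -0.98, 0.2], [0, 0, 0, 0, 0, -0.98, 0.2], [0, 0, 0, 0, 0, -0.98, 0.2], [0, 0, 0, 0, 0, 0, 0.2]])

```text
time_s: 19.9
tcp_pos: [0.5294, -0.2298, 0.0901]
tcp_rot: [[-0.646, 0.763, 0.0], [0.763, 0.646, -0.0], [-0.0, 0.0, -1.0]]
contact_force: [0.8, 0.1, -0.3]
gripper_width: 0.0551
grasp_force: 0.0
```

```bash
python3 - <<'E'
from h import *
s=status.sense(); print(np.round(s['tcp_pos'],4),s['gripper_width'])
c=cap('wrist','w4.png')
p=c['pixels'].astype(int)
for a in vision.cut_out('biscuit1','wrist'):
    m=a['pixels']; v,u=np.nonzero(m)
    P=np.array([ray(c,x,y,.014)[:2] for x,y in zip(u,v)]); print(round(a['conf'],2),len(u),c['pixels'][m].mean(0).astype(int),P.mean(0).round(3))
c=cap('scene','s4.png')
cream(c,.45,.6,-.32,-.15)
plan((.53,-.23,.006,46,.2,1,.02),(.53,-.23,.006,46,-1,7))
E
```

```text
[ 0.5294 -0.2298  0.0901] 0.05507749131854879
0.82 367 [ 40 149 133] [ 0.755 -0.068]
0.78 2309 [234 209 145] [ 0.526 -0.23 ]
0.69 1936 [145 124  87] [ 0.619 -0.071]
cream 240 [247 234 185] mean [ 0.5349 -0.2319] rect [ 534. -231.] [42. 80.] axis 138.4
t 20.1 14 rows
[[0,0,0.56,0,0,-0.21,0.2],[0,0,0.56,0,0,-0.21,0.2],[-0.01,0,0.56,0,0,-0.2,0.2],[0,0,0.56,0,0,-0.21,0.2],[-0.01,0.01,0.56,0,0,-0.2,0.2],[0,0,0,0,0,0,0.2],[0,0,0,0,0,0,-1],[0,0,0,0,0,0,-1],[0,0,0,0,0,0,-1],[0,0,0,0,0,0,-1],[0,0,0,0,0,0,-1],[0,0,0,0,0,0,-1],[0,0,0,0,0,0,-1],[0,0,0,0,0,0,-1]]
```

View pics/w4.png

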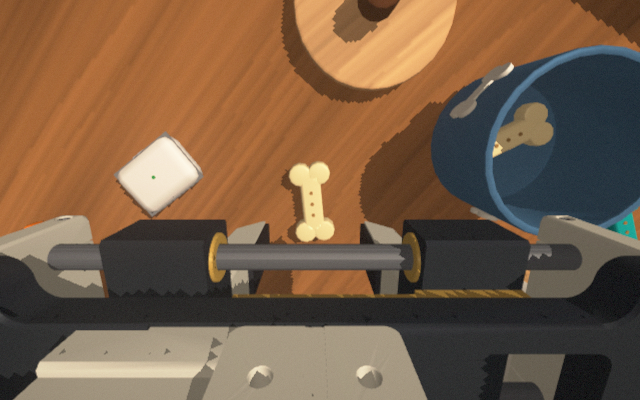

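Biscuit A lies centred under the gripper (px ≈ 313,202) and biscuit B is visible in the jar. I'll descend and grip A across the waist.

Emit:
servo_tool(series=[[0, 0, 0.56, 0, 0, -0.2, 0.2], [0, 0, 0.56, 0, 0, -0.2, 0.2], [0, 0, 0.56, 0, 0, -0.2, 0.2], [0, 0, 0.56, 0, 0, -0.2, 0.2], [0, 0, 0.56, 0, 0, -0.2, 0.2], [0, 0, 0, 0, 0, 0, -1], [0, 0, 0, 0, 0, 0, -1], [0, 0, 0, 0, 0, 0, -1], [0, 0, 0, 0, 0, 0, -1], [0, 0, 0, 0, 0, 0, -1], [0, 0, 0, 0, 0, 0, -1], [0, 0, 0, 0, 0, 0, -1], [0, 0, 0, 0, 0, 0, -1]])

```text
time_s: 21.35
tcp_pos: [0.5298, -0.23, 0.0066]
tcp_rot: [[-0.719, 0.695, 0.001], [0.695, 0.719, -0.001], [-0.001, 0.0, -1.0]]
contact_force: [-0.3, -0.4, 5.5]
gripper_width: 0.0174
grasp_force: 30.0
```

```bash
python3 - <<'E'
from h import *
s=status.sense(); print(np.round(s['tcp_pos'],4),s['gripper_width'],s['grasp_force'])
plan((.53,-.23,.14,46,-1,0,.025),(.613,-.085,.14,46,-1,1))
plan((.613,-.085,.14,46,-1,1))
E
```

```text
[ 0.5298 -0.23    0.0066] 0.0173887369008323 30.001061260700226
t 21.4 13 rows
[[0,0,-0.74,0,0,0,-1],[0,0,-0.74,0,0,0,-1],[0,0,-0.74,0,0,0,-1],[0,0,-0.74,0,0,0,-1],[0,0,-0.74,0,0,0,-1],[-0.01,0.01,-0.75,0,0,-0.01,-1],[0.23,0.9,0,0,0,0,-1],[0.23,0.9,0,0,0,0,-1],[0.23,0.9,0,0,0,0,-1],[0.23,0.9,0,0,0,0,-1],[0.22,0.9,0,0,0,0,-1],[0.23,0.89,0,0,0,0,-1],[0,0,0,0,0,0,-1]]
t 21.4 9 rows
[[0.17,0.68,-0.56,0,0,0,-1],[0.17,0.67,-0.56,0,0,0,-1],[0.17,0.68,-0.55,0,0,0,-1],[0.17,0.67,-0.56,0,0,0,-1],[0.17,0.68,-0.55,0,0,0,-1],[0.17,0.67,-0.56,0,0,0,-1],[0.17,0.68,-0.55,0,0,0,-1],[0.17,0.67,-0.56,0,0,-0.01,-1],[0,0,0,0,0,0,-1]]
```

Emit:
servo_tool(series=[[0, 0, -0.74, 0, 0, 0, -1], [0, 0, -0.74, 0, 0, 0, -1], [0, 0, -0.74, 0, 0, 0, -1], [0, 0, -0.74, 0, 0, 0, -1], [0, 0, -0.74, 0, 0, 0, -1], [0, 0, -0.75, 0, 0, 0, -1], [0.23, 0.9, 0, 0, 0, 0, -1], [0.23, 0.9, 0, 0, 0, 0, -1], [0.23, 0.9, 0, 0, 0, 0, -1], [0.23, 0.9, 0, 0, 0, 0, -1], [0.22, 0.9, 0, 0, 0, 0, -1], [0.23, 0.89, 0, 0, 0, 0, -1], [0, 0, 0, 0, 0, 0, -1], [0, 0, 0, 0, 0, 0, -1]])

```text
time_s: 22.75
tcp_pos: [0.6121, -0.0846, 0.1389]
tcp_rot: [[-0.72, 0.694, -0.001], [0.694, 0.72, -0.0], [0.001, -0.001, -1.0]]
contact_force: [-1.1, -0.3, -1.0]
gripper_width: 0.0176
grasp_force: 30.0
```

Emit:
servo_tool(series=[[0, 0, 0.67, 0, 0, 0, -1], [0, 0, 0.66, 0, 0, 0, -1], [0, 0, 0.67, 0, 0, 0, -1], [0, 0, 0.66, 0, 0, 0, -1], [0, 0, 0, 0, 0, 0, -1], [0, 0, 0, 0, 0, 0, -0.1], [0, 0, 0, 0, 0, 0, -0.1], [0, 0, 0, 0, 0, 0, -0.1], [0, 0, 0, 0, 0, 0, -0.1], [0, 0, -0.7, 0, 0, 0, -0.1], [0, 0, -0.8, 0, 0, 0, -0.1], [0, 0, -0.8, 0, 0, 0, -0.1], [0, 0, -0.8, 0, 0, 0, -0.1], [-0.5, -0.8, 0, 0, 0, 0, 0.2], [-0.5, -0.8, 0, 0, 0, 0, 0.2], [-0.5, -0.8, 0, 0, 0, 0, 0.2], [-0.5, -0.8, 0, 0, 0, 0, 0.2], [0, 0, 0, 0, 0, 0, 0.2]])

```text
time_s: 24.55
tcp_pos: [0.5881, -0.1991, 0.1531]
tcp_rot: [[-0.716, 0.698, 0.001], [0.698, 0.716, -0.001], [-0.001, -0.001, -1.0]]
contact_force: [0.6, -0.0, -0.2]
gripper_width: 0.0548
grasp_force: 0.0
```

```bash
python3 - <<'E'
from h import *
s=status.sense(); print(np.round(s['tcp_pos'],4),s['gripper_width'])
c=cap('wrist','w5.png'); d=cap('scene','s5.png'); e=cap('top','t5.png')
i=c['pixels'];j=d['pixels'][150:310,180:400];k=e['pixels'][110:310,230:490]
R=lambda a,w,h:cv2.resize(a[...,::-1].copy(),(w,h))
cv2.imwrite('pics/m5.png',np.hstack([R(i,400,300),R(k,390,300)]))
m=[(a['conf'],np.round(np.array(a['xy'])*[640,400])) for a in vision.mark_of('lid','top')]; print(m,[ray(e,*x[1],.008) for x in m])
# lid knob dark in top view? 
E
```

```text
[ 0.5881 -0.1991  0.1531] 0.05477324428847954
[(0.87, array([316., 243.])), (0.22, array([452., 179.]))] [array([ 0.46489379, -0.0754238 ,  0.008     ]), array([ 0.64018604, -0.42231749,  0.008     ])]
```

View pics/m5.png

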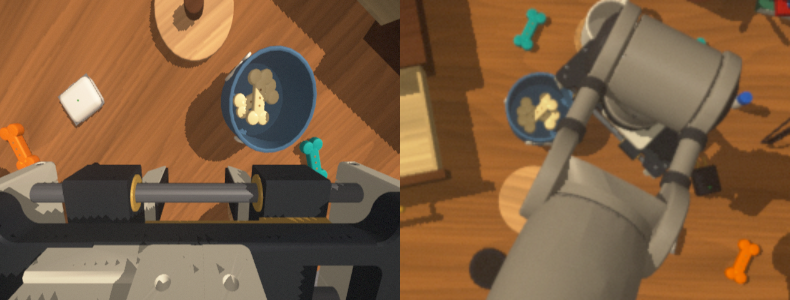

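Both biscuits are in the jar (wrist crop ≈ 262,97). Next I'll refit the lid using the same grip pose as before.

```bash
python3 - <<'E'
from h import *
c=cap('wrist'); print(ray(c,432,133,.085))
# jar via mask
for l in ['jar']:
    for a in vision.cut_out(l,'wrist')[:1]:
        v,u=np.nonzero(a['pixels']); print(a['conf'],u.min(),u.max(),v.min(),v.max())
plan((.4642,-.0808,.11,-8,.2),(.4642,-.0808,.0238,-8,.2,1,.018),(.4642,-.0808,.0238,-8,-1,6))
E
```

```text
[ 0.61019947 -0.08708904  0.085     ]
0.55 350 501 64 205
t 24.9 23 rows
[[0.56,-0.02,0.14,0,0,0.94,0.2],[0.56,-0.07,0.14,0,0,0.94,0.2],[0.55,-0.12,0.14,0,0,0.94,0.2],[0.54,-0.17,0.14,0,0,0.94,0.2],[0.52,-0.22,0.14,0,0,0.94,0.2],[0.49,-0.27,0.14,0,0,0.95,0.2],[0.47,-0.31,0.15,0,0,0.94,0.2],[0.43,-0.36,0.14,0,0,0.95,0.2],[0.4,-0.4,0.15,0,0,0.94,0.2],[0.36,-0.43,0.14,0,0,0.95,0.2],[0,0,0.58,0,0,0,0.2],[0,0,0.57,0,0,0,0.2],[0,0,0.58,0,0,0,0.2],[0,0,0.57,0,0,0,0.2],[0,0,0.58,0,0,0,0.2],[0,0,0,0,0,0,0.2],[0,0,0,0,0,0,-1],[0,0,0,0,0,0,-1],[0,0,0,0,0,0,-1],[0,0,0,0,0,0,-1]]
[[0,0,0,0,0,0,-1],[0,0,0,0,0,0,-1],[0,0,0,0,0,0,-1]]
```

Emit:
servo_tool(series=[[0.56, -0.02, 0.14, 0, 0, 0.94, 0.2], [0.56, -0.07, 0.14, 0, 0, 0.94, 0.2], [0.55, -0.12, 0.14, 0, 0, 0.94, 0.2], [0.54, -0.17, 0.14, 0, 0, 0.94, 0.2], [0.52, -0.22, 0.14, 0, 0, 0.94, 0.2], [0.49, -0.27, 0.14, 0, 0, 0.95, 0.2], [0.47, -0.31, 0.15, 0, 0, 0.94, 0.2], [0.43, -0.36, 0.14, 0, 0, 0.95, 0.2], [0.4, -0.4, 0.15, 0, 0, 0.94, 0.2], [0.36, -0.43, 0.14, 0, 0, 0.95, 0.2], [0, 0, 0, 0, 0, 0, 0.2]])

```text
time_s: 25.95
tcp_pos: [0.4624, -0.0799, 0.1097]
tcp_rot: [[0.139, 0.99, -0.002], [0.99, -0.139, 0.001], [0.001, -0.002, -1.0]]
contact_force: [-0.5, -0.1, -0.2]
gripper_width: 0.0553
grasp_force: 0.0
```

Emit:
servo_tool(series=[[0, 0, 0.58, 0, 0, 0, 0.2], [0, 0, 0.57, 0, 0, 0, 0.2], [0, 0, 0.58, 0, 0, 0, 0.2], [0, 0, 0.57, 0, 0, 0, 0.2], [0, 0, 0.58, 0, 0, 0, 0.2], [0, 0, 0, 0, 0, 0, 0.2], [0, 0, 0, 0, 0, 0, -1], [0, 0, 0, 0, 0, 0, -1], [0, 0, 0, 0, 0, 0, -1], [0, 0, 0, 0, 0, 0, -1], [0, 0, 0, 0, 0, 0, -1], [0, 0, 0, 0, 0, 0, -1], [0, 0, 0, 0, 0, 0, -1]])

```text
time_s: 27.25
tcp_pos: [0.4645, -0.082, 0.0243]
tcp_rot: [[0.14, 0.99, 0.001], [0.99, -0.14, -0.0], [-0.0, 0.001, -1.0]]
contact_force: [0.2, 1.5, 6.9]
gripper_width: 0.0274
grasp_force: 30.0
```

```bash
python3 - <<'E'
from h import *
s=status.sense(); print(np.round(s['tcp_pos'],4),s['gripper_width'],s['grasp_force'])
z=s['tcp_pos'][2]+.077
plan((.465,-.08,.15,-8,-1,0,.02),(.613,-.0858,.15,-8,-1,3),(.613,-.0858,z,-8,-1,3,.01))
E
```

```text
[ 0.4645 -0.082   0.0243] 0.027386564878513348 30.00267505645752
t 27.2 24 rows
[[0.01,0,-0.6,0,0,0,-1],[0.01,0,-0.6,0,0,0,-1],[0.01,0,-0.6,0,0,0,-1],[0.01,0,-0.6,0,0,0,-1],[0.01,0,-0.6,0,0,0,-1],[0.01,0.01,-0.6,0,0,-0.01,-1],[0.01,0,-0.59,0,0,0,-1],[0.08,0.82,0,0,0,0,-1],[0.08,0.82,0,0,0,0,-1],[0.08,0.82,0,0,0,0,-1],[0.08,0.82,0,0,0,0,-1],[0.09,0.82,0,0,0,0,-1],[0.08,0.81,0.01,0,0,0,-1],[0,0,0,0,0,0,-1],[0,0,0,0,0,0,-1],[0,0,0,0,0,0,-1],[0,0,0.32,0,0,0,-1],[0,0,0.32,0,0,0,-1],[0,0,0.33,0,0,0,-1],[0,0,0.32,0,0,0,-1]]
[[0,0,0.33,0,0,0,-1],[0,0,0,0,0,0,-1],[0,0,0,0,0,0,-1],[0,0,0,0,0,0,-1]]
```

Emit:
servo_tool(series=[[0.01, 0, -0.6, 0, 0, 0, -1], [0.01, 0, -0.6, 0, 0, 0, -1], [0.01, 0, -0.6, 0, 0, 0, -1], [0.01, 0, -0.6, 0, 0, 0, -1], [0.01, 0, -0.6, 0, 0, 0, -1], [0.01, 0, -0.6, 0, 0, 0, -1], [0.01, 0, -0.6, 0, 0, 0, -1], [0.08, 0.82, 0, 0, 0, 0, -1], [0.08, 0.82, 0, 0, 0, 0, -1], [0.08, 0.82, 0, 0, 0, 0, -1], [0.08, 0.82, 0, 0, 0, 0, -1], [0.08, 0.82, 0, 0, 0, 0, -1], [0.08, 0.82, 0, 0, 0, 0, -1], [0, 0, 0, 0, 0, 0, -1], [0, 0, 0, 0, 0, 0, -1], [0, 0, 0, 0, 0, 0, -1]])

```text
time_s: 28.85
tcp_pos: [0.6115, -0.0861, 0.1492]
tcp_rot: [[0.141, 0.99, -0.001], [0.99, -0.141, 0.0], [0.0, -0.002, -1.0]]
contact_force: [0.7, -0.1, -0.6]
gripper_width: 0.0273
grasp_force: 30.0
```

```bash
python3 - <<'E'
from h import *
s=status.sense(); print(np.round(s['tcp_pos'],4),s['gripper_width'],s['grasp_force'])
d=cap('scene','s6.png')
cv2.imwrite('pics/s6c.png',cv2.resize(cv2.imread('pics/s6.png')[130:290,240:440],(600,480)))
plan((.613,-.0858,.1013,-8,-1,3,.01))
E
```

```text
[ 0.6115 -0.0861  0.1492] 0.027276318041387054 29.999733567237854
t 28.9 8 rows
[[0,0.01,0.32,0,0,0,-1],[0,0.01,0.32,0,0,0,-1],[0.01,0.01,0.32,0,0,0,-1],[0,0.01,0.32,0,0,-0.01,-1],[0.01,0.01,0.33,0,0,0,-1],[0,0,0,0,0,0,-1],[0,0,0,0,0,0,-1],[0,0,0,0,0,0,-1]]
```

View pics/s6c.png

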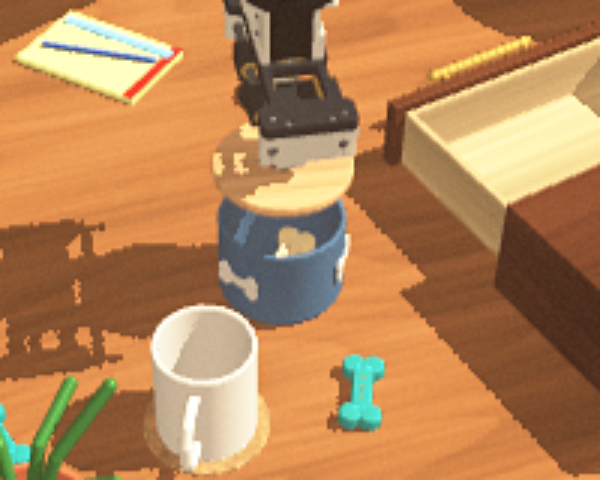

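The lid is held level above the jar (s6c ≈ 283,170). I'll lower it.

Emit:
servo_tool(series=[[0, 0.01, 0.32, 0, 0, 0, -1], [0, 0.01, 0.32, 0, 0, 0, -1], [0, 0.01, 0.32, 0, 0, 0, -1], [0, 0.01, 0.32, 0, 0, 0, -1], [0, 0, 0.2, 0, 0, 0, -1], [0, 0, 0.1, 0, 0, 0, -1], [0, 0, 0, 0, 0, 0, -1], [0, 0, 0, 0, 0, 0, -1]])

```text
time_s: 29.7
tcp_pos: [0.6139, -0.0865, 0.1024]
tcp_rot: [[0.141, 0.99, 0.001], [0.99, -0.141, -0.0], [0.0, 0.001, -1.0]]
contact_force: [0.0, -1.2, -0.6]
gripper_width: 0.0271
grasp_force: 30.0
```

Down another 1.5 mm, then release and back off upwards.

Emit:
servo_tool(series=[[0, 0, 0.05, 0, 0, 0, -1], [0, 0, 0, 0, 0, 0, -1], [0, 0, 0, 0, 0, 0, 0.2], [0, 0, 0, 0, 0, 0, 0.2], [0, 0, 0, 0, 0, 0, 0.2], [0, 0, 0, 0, 0, 0, 0.2], [0, 0, -0.7, 0, 0, 0, 0.2], [0, 0, -0.8, 0, 0, 0, 0.2], [0, 0, -0.8, 0, 0, 0, 0.2], [-0.8, -0.4, 0, 0, 0, 0, 0.2], [-0.8, -0.4, 0, 0, 0, 0, 0.2], [-0.8, -0.4, 0, 0, 0, 0, 0.2], [-0.8, -0.4, 0, 0, 0, 0, 0.2], [0, 0, 0, 0, 0, 0, 0.2]])

```text
time_s: 31.1
tcp_pos: [0.5512, -0.1771, 0.1698]
tcp_rot: [[0.143, 0.99, -0.001], [0.99, -0.143, -0.001], [-0.001, -0.001, -1.0]]
contact_force: [0.4, -0.1, 0.2]
gripper_width: 0.055
grasp_force: 0.0
```

```bash
python3 - <<'E'
from h import *
s=status.sense(); print(np.round(s['tcp_pos'],4),s['gripper_width'])
d=cap('scene','s7.png'); 
for l in ['charger','earbuds']:
  for a in vision.mark_of(l,'scene')[:2]: print(l,a['conf'],ray(d,a['xy'][0]*640,a['xy'][1]*400,0))
c=cap('wrist','w7.png')
for l,h in [('charger',.028),('earbuds',.024)]:
  for a in vision.cut_out(l,'wrist')[:2]:
    m=a['pixels']; v,u=np.nonzero(m)
    P=np.array([ray(c,x,y,h)[:2] for x,y in zip(u,v)]).astype(np.float32);r=cv2.minAreaRect(P*1000)
    print('w',l,a['conf'],len(u),P.mean(0),np.round(r[0]),np.round(r[1]),r[2])
R=lambda a,w,h:cv2.resize(a[...,::-1].copy(),(w,h))
cv2.imwrite('pics/m7.png',np.hstack([R(d['pixels'][130:290,180:400],400,300),R(c['pixels'],400,300)]))
E
```

```text
[ 0.5512 -0.1771  0.1698] 0.055027610326289784
charger 0.74 [ 5.05806233e-01 -3.67154376e-01 -1.11022302e-16]
earbuds 0.55 [ 0.39016049 -0.33366547  0.        ]
earbuds 0.25 [ 0.51959133 -0.06266209  0.        ]
```

View pics/m7.png

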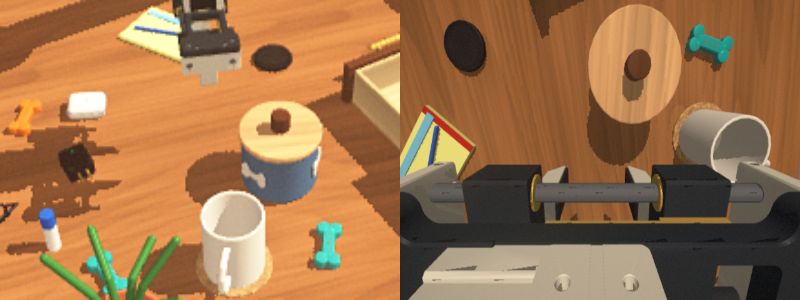

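The lid sits flat on the jar (m7 ≈ 280,135). The earbuds have been knocked aside to about (0.39,-0.33). Charger next.

```bash
python3 - <<'E'
from h import *
c=cap('top','t8.png')
for l,h in [('charger',.02),('earbuds',.02)]:
  for a in vision.cut_out(l,'top')[:2]:
    m=a['pixels']; v,u=np.nonzero(m)
    P=np.array([ray(c,x,y,h)[:2] for x,y in zip(u,v)]).astype(np.float32);r=cv2.minAreaRect(P*1000)
    print(l,a['conf'],len(u),P.mean(0),np.round(r[0]),np.round(r[1]),r[2])
cv2.imwrite('pics/t8c.png',cv2.resize(cv2.imread('pics/t8.png')[190:330,370:510],(560,560)))
plan((.508,-.367,.12,-78,1),(.508,-.367,.006,-78,1,1,.02))
E
```

```text
earbuds 0.92 456 [ 0.3823634 -0.3377121] [ 383. -338.] [59. 48.] 76.29207611083984
t 31.6 20 rows
[[-0.51,-0.05,0.13,0,0,0.94,1],[-0.51,0,0.13,0,0,0.94,1],[-0.5,0.05,0.13,0,0,0.94,1],[-0.5,0.1,0.13,0,0,0.94,1],[-0.49,0.14,0.13,0,0,0.94,1],[-0.47,0.19,0.13,0,0,0.94,1],[-0.45,0.23,0.12,0,0,0.94,1],[-0.43,0.27,0.13,0,0,0.94,1],[-0.4,0.31,0.12,0,0,0.94,1],[-0.37,0.35,0.13,0,0,0.94,1],[-0.33,0.38,0.12,0,0,0.94,1],[-0.29,0.42,0.13,0,0,0.94,1],[-0.26,0.44,0.12,0,0,0.93,1],[0,0,0.63,0,0,0,1],[0,0,0.63,0,0,0,1],[0,0,0.64,0,0,0,1],[0,0,0.63,0,0,0,1],[0,0,0.64,0,0,0,1],[0,0,0.63,0,0,0,1],[0,0,0,0,0,0,1]]
```

View pics/t8c.png

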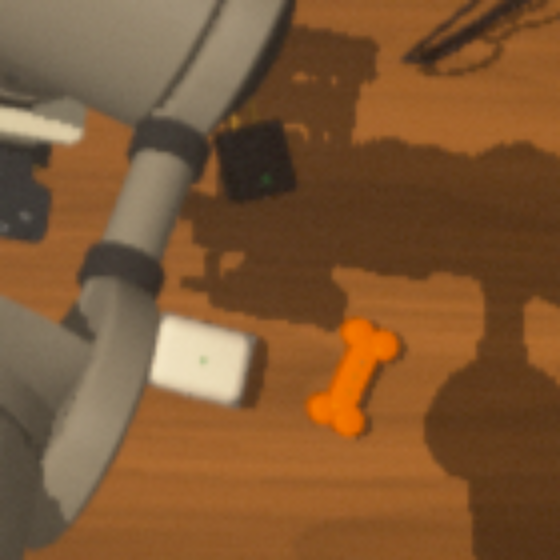

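Emit:
servo_tool(series=[[-0.51, -0.05, 0.13, 0, 0, 0.94, 1], [-0.51, 0, 0.13, 0, 0, 0.94, 1], [-0.5, 0.05, 0.13, 0, 0, 0.94, 1], [-0.5, 0.1, 0.13, 0, 0, 0.94, 1], [-0.49, 0.14, 0.13, 0, 0, 0.94, 1], [-0.47, 0.19, 0.13, 0, 0, 0.94, 1], [-0.45, 0.23, 0.12, 0, 0, 0.94, 1], [-0.43, 0.27, 0.13, 0, 0, 0.94, 1], [-0.4, 0.31, 0.12, 0, 0, 0.94, 1], [-0.37, 0.35, 0.13, 0, 0, 0.94, 1], [-0.33, 0.38, 0.12, 0, 0, 0.94, 1], [-0.29, 0.42, 0.13, 0, 0, 0.94, 1], [-0.26, 0.44, 0.12, 0, 0, 0.5, 1], [0, 0, 0.63, 0, 0, 0, 1], [0, 0, 0.63, 0, 0, 0, 1], [0, 0, 0.64, 0, 0, 0, 1], [0, 0, 0.63, 0, 0, 0, 1], [0, 0, 0.64, 0, 0, 0, 1], [0, 0, 0.63, 0, 0, 0, 1], [0, 0, 0, 0, 0, 0, 1]])

```text
time_s: 33.55
tcp_pos: [0.5061, -0.3664, 0.0034]
tcp_rot: [[0.968, 0.25, -0.004], [0.25, -0.968, 0.004], [-0.003, -0.005, -1.0]]
contact_force: [0.5, -0.0, 1.5]
gripper_width: 0.0921
grasp_force: 0.0
```

Emit:
servo_tool(series=[[0, 0, 0, 0, 0, 0, -1], [0, 0, 0, 0, 0, 0, -1], [0, 0, 0, 0, 0, 0, -1], [0, 0, 0, 0, 0, 0, -1], [0, 0, 0, 0, 0, 0, -1], [0, 0, 0, 0, 0, 0, -1], [0, 0, 0, 0, 0, 0, -1], [0, 0, 0, 0, 0, 0, -1], [0, 0, 0, 0, 0, 0, -1]])

```text
time_s: 34.45
tcp_pos: [0.5076, -0.3679, 0.0064]
tcp_rot: [[0.968, 0.249, 0.0], [0.249, -0.968, -0.0], [0.0, 0.0, -1.0]]
contact_force: [1.2, -1.0, 2.5]
gripper_width: 0.0396
grasp_force: 30.0
```

```bash
python3 - <<'E'
from h import *
s=status.sense(); print(np.round(s['tcp_pos'],4),s['gripper_width'],s['grasp_force'])
a=np.radians(12); T=lambda x,y:(.547+x*np.cos(a)-y*np.sin(a),.209+x*np.sin(a)+y*np.cos(a))
p=T(.015,-.05); print(p)
plan((.508,-.367,.19,-75,-1,0,.025),(.46,-.1,.19,-75,-1),(*p,.19,-78,-1,2),(*p,.055,-78,-1,2,.022))
E
```

```text
[ 0.5076 -0.3679  0.0064] 0.03964473003086348 30.00034600496292
(np.float64(0.572067798551895), np.float64(0.1632112953255761))
t 34.5 40 rows
[[0,0,-0.77,0,0,-0.01,-1],[0,0,-0.76,0,0,-0.01,-1],[0,0,-0.77,0,0,-0.01,-1],[0,0,-0.76,0,0,-0.01,-1],[0.01,-0.01,-0.77,0,0,-0.02,-1],[0,0,-0.76,0,0,-0.01,-1],[0.01,-0.01,-0.77,0,0,-0.02,-1],[0,0,-0.76,0,0,-0.01,-1],[0.08,-0.9,0,0,0,0,-1],[0.08,-0.9,0,0,0,0,-1],[0.08,-0.9,0,0,0,0,-1],[0.07,-0.9,0,0,0,0,-1],[0.08,-0.9,0,0,0,0,-1],[0.07,-0.9,0,0,0,0,-1],[0.08,-0.9,0,0,0,0,-1],[0.07,-0.9,0,0,0,0,-1],[0.08,-0.91,0,0,0,0,-1],[0.07,-0.9,0,0,0,0,-1],[0.53,-0.68,0,0,0,0.05,-1],[0.53,-0.69,0,0,0,0.05,-1]]
[[0.53,-0.69,0,0,0,0.05,-1],[0.52,-0.69,0,0,0,0.05,-1],[0.52,-0.69,0,0,0,0.05,-1],[0.52,-0.7,0,0,0,0.05,-1],[0.51,-0.7,0,0,0,0.04,-1],[0.51,-0.7,0,0,0,0.05,-1],[0.51,-0.7,0,0,0,0.04,-1],[0.51,-0.7,0,0,0,0.05,-1],[0.5,-0.71,-0.01,0,0,0.04,-1],[0,0,0,0,0,0,-1],[0,0,0,0,0,0,-1],[0,0,0.64,0,0,0,-1],[0,0,0.64,0,0,0,-1],[0,0,0.64,0,0,0,-1],[0,0,0.65,0,0,0,-1],[0,0,0.64,0,0,0,-1],[0,0,0.65,0,0,0,-1],[0,0,0.64,0,0,0,-1],[0,0,0,0,0,0,-1],[0,0,0,0,0,0,-1]]
```

Emit:
servo_tool(series=[[0, 0, -0.77, 0, 0, 0, -1], [0, 0, -0.76, 0, 0, 0, -1], [0, 0, -0.77, 0, 0, 0, -1], [0, 0, -0.76, 0, 0, 0, -1], [0, 0, -0.77, 0, 0, 0, -1], [0, 0, -0.76, 0, 0, 0, -1], [0, 0, -0.77, 0, 0, 0, -1], [0, 0, -0.76, 0, 0, 0, -1], [0.08, -0.9, 0, 0, 0, 0, -1], [0.08, -0.9, 0, 0, 0, 0, -1], [0.08, -0.9, 0, 0, 0, 0, -1], [0.08, -0.9, 0, 0, 0, 0, -1], [0.08, -0.9, 0, 0, 0, 0, -1], [0.08, -0.9, 0, 0, 0, 0, -1], [0.08, -0.9, 0, 0, 0, 0, -1], [0.08, -0.9, 0, 0, 0, 0, -1], [0.08, -0.9, 0, 0, 0, 0, -1], [0.08, -0.9, 0, 0, 0, 0, -1], [0.53, -0.68, 0, 0, 0, 0.05, -1], [0.53, -0.69, 0, 0, 0, 0.05, -1]])

```text
time_s: 36.45
tcp_pos: [0.4838, -0.0514, 0.1899]
tcp_rot: [[0.971, 0.239, -0.0], [0.239, -0.971, 0.0], [-0.0, -0.0, -1.0]]
contact_force: [0.7, 0.1, 0.3]
gripper_width: 0.0401
grasp_force: 30.0
```

Emit:
servo_tool(series=[[0.53, -0.69, 0, 0, 0, 0.05, -1], [0.52, -0.69, 0, 0, 0, 0.05, -1], [0.52, -0.69, 0, 0, 0, 0.05, -1], [0.52, -0.7, 0, 0, 0, 0.05, -1], [0.51, -0.7, 0, 0, 0, 0.04, -1], [0.51, -0.7, 0, 0, 0, 0.05, -1], [0.51, -0.7, 0, 0, 0, 0.04, -1], [0.51, -0.7, 0, 0, 0, 0.05, -1], [0.5, -0.71, 0, 0, 0, 0.04, -1], [0, 0, 0, 0, 0, 0, -1], [0, 0, 0, 0, 0, 0, -1]])

```text
time_s: 37.55
tcp_pos: [0.5775, 0.1621, 0.1892]
tcp_rot: [[0.98, 0.2, -0.001], [0.2, -0.98, -0.0], [-0.001, 0.0, -1.0]]
contact_force: [-0.8, -0.7, -1.3]
gripper_width: 0.0397
grasp_force: 30.0
```

```bash
python3 - <<'E'
from h import *
s=status.sense(); print(s['time_s'],np.round(s['tcp_pos'],4),s['gripper_width'],s['grasp_force'])
d=cap('scene','s9.png'); c=cap('wrist','w9.png')
for l,z in [('chest_front',.1),('tray',.022),('chest_drawer0_handle',.062)]:
  for a in vision.mark_of(l,'scene')[:1]: print(l,a['conf'],ray(d,a['xy'][0]*640,a['xy'][1]*400,z))
R=lambda a,w,h:cv2.resize(a[...,::-1].copy(),(w,h))
cv2.imwrite('pics/m9.png',np.hstack([R(d['pixels'][90:250,340:560],400,300),R(c['pixels'],400,300)]))
plan((.572,.163,.055,-78,-1,2,.022),(.572,.163,.055,-78,.3,4))
E
```

```text
37.55 [0.5775 0.1621 0.1892] 0.039719629108359175 29.999861419200897
chest_front 0.93 [0.62016438 0.236925   0.1       ]
tray 0.85 [0.53999583 0.218397   0.022     ]
chest_drawer0_handle 0.84 [0.42882638 0.19718396 0.062     ]
t 37.8 14 rows
[[-0.03,-0.01,0.64,0,0,-0.02,-1],[-0.02,-0.02,0.64,0,0,-0.01,-1],[-0.03,-0.01,0.64,0,0,-0.02,-1],[-0.02,-0.02,0.64,0,0,-0.01,-1],[-0.03,-0.01,0.65,0,0,-0.02,-1],[-0.02,-0.02,0.64,0,0,-0.01,-1],[-0.03,-0.01,0.65,0,0,-0.02,-1],[0,0,0,0,0,0,-1],[0,0,0,0,0,0,-1],[0,0,0,0,0,0,0.3],[0,0,0,0,0,0,0.3],[0,0,0,0,0,0,0.3],[0,0,0,0,0,0,0.3],[0,0,0,0,0,0,0.3]]
```

View pics/m9.png

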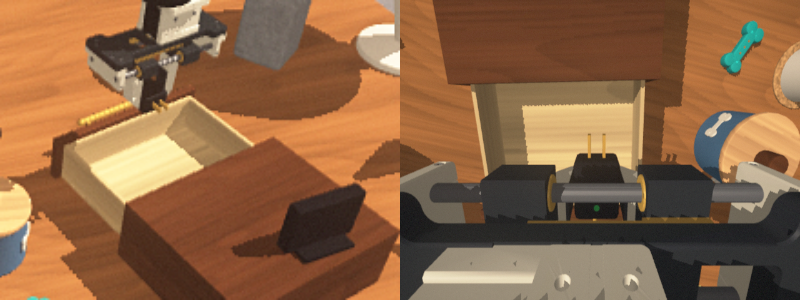

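The charger hangs over the open tray, left of its -y wall (wrist crop wall ≈ 645). I'll shift 12 mm towards the middle, then lower and release.

Emit:
servo_tool(series=[[-0.1, -0.4, 0.6, 0, 0, 0, -1], [-0.05, 0, 0.64, 0, 0, 0, -1], [0, 0, 0.64, 0, 0, 0, -1], [0, 0, 0.64, 0, 0, 0, -1], [0, 0, 0.65, 0, 0, 0, -1], [0, 0, 0.64, 0, 0, 0, -1], [0, 0, 0.65, 0, 0, 0, -1], [0, 0, 0, 0, 0, 0, -1], [0, 0, 0, 0, 0, 0, -1], [0, 0, 0, 0, 0, 0, 0.15], [0, 0, 0, 0, 0, 0, 0.15], [0, 0, 0, 0, 0, 0, 0.15], [0, 0, -0.8, 0, 0, 0, 0.15], [0, 0, -0.9, 0, 0, 0, 0.15], [0, 0, -0.9, 0, 0, 0, 0.15], [0, 0, -0.9, 0, 0, 0, 0.15], [0, 0, 0, 0, 0, 0, 0.15]])

```text
time_s: 39.5
tcp_pos: [0.5735, 0.1733, 0.1657]
tcp_rot: [[0.98, 0.199, 0.009], [0.199, -0.98, 0.002], [0.009, 0.0, -1.0]]
contact_force: [-0.1, -0.2, 0.3]
gripper_width: 0.0526
grasp_force: 0.0
```

```bash
python3 - <<'E'
from h import *
s=status.sense(); print(s['time_s'],np.round(s['tcp_pos'],4),s['gripper_width'])
d=cap('scene','s10.png')
for l in ['charger','earbuds']:
  for a in vision.mark_of(l,'scene')[:2]: print(l,a['conf'],ray(d,a['xy'][0]*640,a['xy'][1]*400,.022 if l=='charger' else 0))
c=cap('top','t10.png')
for l in ['charger','earbuds']:
  for a in vision.cut_out(l,'top')[:2]:
    m=a['pixels']; v,u=np.nonzero(m)
    P=np.array([ray(c,x,y,.02)[:2] for x,y in zip(u,v)]).astype(np.float32);r=cv2.minAreaRect(P*1000)
    print(l,a['conf'],len(u),P.mean(0),np.round(r[0]),np.round(r[1]),r[2])
plan((.45,-.1,.15,-50,1),(.383,-.338,.15,-14,1,1),(.383,-.338,.006,-14,1,1,.024))
E
```

```text
39.5 [0.5735 0.1733 0.1657] 0.05255179474271396
charger 0.58 [0.57492217 0.17609893 0.022     ]
charger 0.57 [ 0.62727346 -0.09351289  0.022     ]
earbuds 0.5 [ 3.91888623e-01 -3.35254660e-01 -1.11022302e-16]
charger 0.47 104 [0.5571917 0.1735022] [557. 174.] [17. 42.] 14.394671440124512
earbuds 0.64 473 [ 0.3819015  -0.33646616] [ 382. -336.] [64. 47.] 76.3117446899414
t 39.8 28 rows
[[-0.52,0.74,0.03,0,0,-0.45,1],[-0.55,0.71,0.03,0,0,-0.45,1],[-0.59,0.69,0.03,0,0,-0.45,1],[-0.62,0.66,0.03,0,0,-0.45,1],[-0.65,0.63,0.03,0,0,-0.45,1],[-0.67,0.6,0.03,0,0,-0.46,1],[-0.7,0.57,0.03,0,0,-0.45,1],[-0.72,0.54,0.03,0,0,-0.46,1],[-0.75,0.5,0.03,0,0,-0.45,1],[-0.77,0.47,0.03,0,0,-0.46,1],[-0.8,0.44,0.04,0,0,-0.45,1],[-0.76,0.52,0,0,0,-0.7,1],[-0.79,0.46,0,0,0,-0.7,1],[-0.82,0.41,0,0,0,-0.7,1],[-0.85,0.35,0,0,0,-0.7,1],[-0.87,0.29,0,0,0,-0.7,1],[-0.89,0.22,0,0,0,-0.7,1],[-0.9,0.16,0,0,0,-0.7,1],[-0.9,0.1,0,0,0,-0.69,1],[-0.91,0.03,0.01,0,0,-0.7,1]]
[[0,0,0,0,0,0,1],[0,0,0.8,0,0,0,1],[0,0,0.8,0,0,0,1],[0,0,0.8,0,0,0,1],[0,0,0.8,0,0,0,1],[0,0.01,0.8,0,0,0,1],[0,0,0.8,0,0,0,1],[0,0,0,0,0,0,1]]
```

Emit:
servo_tool(series=[[-0.52, 0.74, 0.03, 0, 0, -0.45, 1], [-0.55, 0.71, 0.03, 0, 0, -0.45, 1], [-0.59, 0.69, 0.03, 0, 0, -0.45, 1], [-0.62, 0.66, 0.03, 0, 0, -0.45, 1], [-0.65, 0.63, 0.03, 0, 0, -0.45, 1], [-0.67, 0.6, 0.03, 0, 0, -0.46, 1], [-0.7, 0.57, 0.03, 0, 0, -0.45, 1], [-0.72, 0.54, 0.03, 0, 0, -0.46, 1], [-0.75, 0.5, 0.03, 0, 0, -0.45, 1], [-0.77, 0.47, 0.03, 0, 0, -0.46, 1], [-0.8, 0.44, 0.04, 0, 0, -0.45, 1], [-0.76, 0.52, 0, 0, 0, -0.7, 1], [-0.79, 0.46, 0, 0, 0, -0.7, 1], [-0.82, 0.41, 0, 0, 0, -0.7, 1], [-0.85, 0.35, 0, 0, 0, -0.7, 1], [-0.87, 0.29, 0, 0, 0, -0.7, 1], [-0.89, 0.22, 0, 0, 0, -0.7, 1], [-0.9, 0.16, 0, 0, 0, -0.7, 1], [-0.9, 0.1, 0, 0, 0, -0.69, 1], [-0.91, 0.03, 0, 0, 0, -0.7, 1]])

```text
time_s: 41.8
tcp_pos: [0.3829, -0.3385, 0.1499]
tcp_rot: [[0.239, 0.971, -0.001], [0.971, -0.239, 0.001], [0.001, -0.001, -1.0]]
contact_force: [1.0, 0.1, -0.3]
gripper_width: 0.0919
grasp_force: 0.0
```

Emit:
servo_tool(series=[[0, 0, 0, 0, 0, 0, 1], [0, 0, 0.8, 0, 0, 0, 1], [0, 0, 0.8, 0, 0, 0, 1], [0, 0, 0.8, 0, 0, 0, 1], [0, 0, 0.8, 0, 0, 0, 1], [0, 0, 0.8, 0, 0, 0, 1], [0, 0, 0.8, 0, 0, 0, 1], [0, 0, 0, 0, 0, 0, 1], [0, 0, 0, 0, 0, 0, -1], [0, 0, 0, 0, 0, 0, -1], [0, 0, 0, 0, 0, 0, -1], [0, 0, 0, 0, 0, 0, -1], [0, 0, 0, 0, 0, 0, -1], [0, 0, 0, 0, 0, 0, -1], [0, 0, 0, 0, 0, 0, -1], [0, 0, 0, 0, 0, 0, -1], [0, 0, 0, 0, 0, 0, -1]])

```text
time_s: 43.5
tcp_pos: [0.3836, -0.3378, 0.007]
tcp_rot: [[0.242, 0.97, 0.0], [0.97, -0.242, -0.0], [-0.0, 0.0, -1.0]]
contact_force: [-0.8, 1.3, 3.6]
gripper_width: 0.0456
grasp_force: 30.0
```

```bash
python3 - <<'E'
from h import *
s=status.sense(); print(np.round(s['tcp_pos'],4),s['gripper_width'],s['grasp_force'])
plan((.383,-.338,.19,-14,-1,0,.025),(.45,-.1,.19,-50,-1),(.54,.26,.19,-78,-1,3))
E
```

```text
[ 0.3836 -0.3378  0.007 ] 0.045567225685179305 30.0008824467659
t 43.5 34 rows
[[0,0,-0.76,0,0,0,-1],[0,0,-0.76,0,0,0,-1],[0,0,-0.76,0,0,0,-1],[0,0,-0.76,0,0,0,-1],[0,0,-0.76,0,0,0,-1],[0,-0.01,-0.77,0,0,0,-1],[-0.01,0,-0.76,0,0,0,-1],[0,-0.01,-0.77,0,0,0,-1],[0.92,0.03,0,0,0,0.7,-1],[0.91,-0.04,0,0,0,0.7,-1],[0.91,-0.1,0,0,0,0.7,-1],[0.9,-0.16,0,0,0,0.7,-1],[0.89,-0.23,0,0,0,0.7,-1],[0.87,-0.29,0,0,0,0.7,-1],[0.85,-0.34,0,0,0,0.7,-1],[0.82,-0.41,0,0,0,0.69,-1],[0.79,-0.46,0,0,0,0.7,-1],[0.71,-0.52,0,0,0,0.35,-1],[0.7,-0.54,0,0,0,0.35,-1],[0.68,-0.57,0,0,0,0.35,-1]]
[[0.66,-0.59,0,0,0,0.35,-1],[0.63,-0.61,0,0,0,0.35,-1],[0.61,-0.64,0,0,0,0.35,-1],[0.59,-0.66,0,0,0,0.35,-1],[0.57,-0.68,0,0,0,0.35,-1],[0.54,-0.69,0,0,0,0.35,-1],[0.52,-0.71,0,0,0,0.35,-1],[0.49,-0.73,0,0,0,0.35,-1],[0.47,-0.75,0,0,0,0.34,-1],[0.44,-0.77,0,0,0,0.35,-1],[0.42,-0.78,0,0,0,0.34,-1],[0,0,0,0,0,0,-1],[0,0,0,0,0,0,-1],[0,0,0,0,0,0,-1]]
```

Emit:
servo_tool(series=[[0, 0, -0.76, 0, 0, 0, -1], [0, 0, -0.76, 0, 0, 0, -1], [0, 0, -0.76, 0, 0, 0, -1], [0, 0, -0.76, 0, 0, 0, -1], [0, 0, -0.76, 0, 0, 0, -1], [0, 0, -0.77, 0, 0, 0, -1], [0, 0, -0.76, 0, 0, 0, -1], [0, 0, -0.77, 0, 0, 0, -1], [0.92, 0.03, 0, 0, 0, 0.7, -1], [0.91, -0.04, 0, 0, 0, 0.7, -1], [0.91, -0.1, 0, 0, 0, 0.7, -1], [0.9, -0.16, 0, 0, 0, 0.7, -1], [0.89, -0.23, 0, 0, 0, 0.7, -1], [0.87, -0.29, 0, 0, 0, 0.7, -1], [0.85, -0.34, 0, 0, 0, 0.7, -1], [0.82, -0.41, 0, 0, 0, 0.69, -1], [0.79, -0.46, 0, 0, 0, 0.7, -1], [0.71, -0.52, 0, 0, 0, 0.35, -1], [0.7, -0.54, 0, 0, 0, 0.35, -1], [0.68, -0.57, 0, 0, 0, 0.35, -1]])

```text
time_s: 45.5
tcp_pos: [0.47, -0.0214, 0.1895]
tcp_rot: [[0.83, 0.557, -0.0], [0.557, -0.83, 0.0], [-0.0, -0.0, -1.0]]
contact_force: [0.7, -0.3, -1.0]
gripper_width: 0.0453
grasp_force: 30.0
```

Emit:
servo_tool(series=[[0.66, -0.59, 0, 0, 0, 0.35, -1], [0.63, -0.61, 0, 0, 0, 0.35, -1], [0.61, -0.64, 0, 0, 0, 0.35, -1], [0.59, -0.66, 0, 0, 0, 0.35, -1], [0.57, -0.68, 0, 0, 0, 0.35, -1], [0.54, -0.69, 0, 0, 0, 0.35, -1], [0.52, -0.71, 0, 0, 0, 0.35, -1], [0.49, -0.73, 0, 0, 0, 0.35, -1], [0.47, -0.75, 0, 0, 0, 0.34, -1], [0.44, -0.77, 0, 0, 0, 0.35, -1], [0.42, -0.85, 0, 0, 0, 0.34, -1], [0, 0, 0, 0, 0, 0, -1], [0, 0, 0, 0, 0, 0, -1]])

```text
time_s: 46.8
tcp_pos: [0.5397, 0.2623, 0.1891]
tcp_rot: [[0.978, 0.21, -0.001], [0.21, -0.978, -0.001], [-0.001, 0.0, -1.0]]
contact_force: [-0.6, -0.3, -0.3]
gripper_width: 0.0458
grasp_force: 30.0
```

```bash
python3 - <<'E'
from h import *
s=status.sense(); print(s['time_s'],np.round(s['tcp_pos'],4),s['gripper_width'],s['grasp_force'])
d=cap('scene','s11.png'); c=cap('wrist','w11.png')
R=lambda a,w,h:cv2.resize(a[...,::-1].copy(),(w,h))
cv2.imwrite('pics/m11.png',np.hstack([R(d['pixels'][90:250,340:560],400,300),R(c['pixels'],400,300)]))
plan((.54,.265,.055,-78,-1,2,.022))
E
```

```text
46.8 [0.5397 0.2623 0.1891] 0.04582520043623733 29.999915063381195
t 46.9 9 rows
[[0,-0.02,0.64,0,0,0,-1],[0.01,-0.02,0.64,0,0,0,-1],[0,-0.02,0.64,0,0,0,-1],[0.01,-0.01,0.64,0,0,0,-1],[0,-0.02,0.64,0,0,0,-1],[0.01,-0.01,0.64,0,0,0,-1],[0,-0.02,0.64,0,0,0,-1],[0,0,0,0,0,0,-1],[0,0,0,0,0,0,-1]]
```

View pics/m11.png

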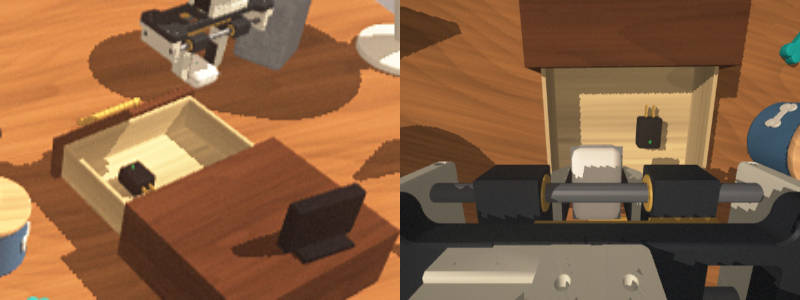

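The charger lies in the tray (wrist crop ≈ 650,132) and the earbuds case is over free floor beside it. I'll lower and release.

Emit:
servo_tool(series=[[0.1, 0, 0.64, 0, 0, 0, -1], [0.1, 0, 0.64, 0, 0, 0, -1], [0, 0, 0.64, 0, 0, 0, -1], [0, 0, 0.64, 0, 0, 0, -1], [0, 0, 0.64, 0, 0, 0, -1], [0, 0, 0.64, 0, 0, 0, -1], [0, 0, 0.64, 0, 0, 0, -1], [0, 0, 0, 0, 0, 0, -1], [0, 0, 0, 0, 0, 0, 0.3], [0, 0, 0, 0, 0, 0, 0.3], [0, 0, 0, 0, 0, 0, 0.3], [0, 0, -0.8, 0, 0, 0, 0.3], [0, 0, -0.9, 0, 0, 0, 0.3], [0, 0, -0.9, 0, 0, 0, 0.3], [0, 0, -0.9, 0, 0, 0, 0.3], [0, 0, 0, 0, 0, 0, 0.3]])

```text
time_s: 48.5
tcp_pos: [0.5483, 0.2643, 0.1656]
tcp_rot: [[0.978, 0.208, 0.009], [0.208, -0.978, 0.003], [0.009, -0.001, -1.0]]
contact_force: [-0.3, 0.6, -0.5]
gripper_width: 0.0598
grasp_force: 0.0
```

```bash
python3 - <<'E'
from h import *
s=status.sense(); print(s['time_s'],np.round(s['tcp_pos'],4),s['gripper_width'])
d=cap('scene','s12.png')
for l,z in [('charger',.022),('earbuds',.022),('chest_front',.1),('tray',.022),('chest_drawer0_handle',.062)]:
  for a in vision.mark_of(l,'scene')[:2]: print(l,round(a['conf'],2),ray(d,a['xy'][0]*640,a['xy'][1]*400,z).round(3))
plan((.41,.18,.17,-78,-1),(.385,.177,.13,-78,-1,1),(.385,.177,.05,-78,-1,1,.025))
E
```

```text
48.5 [0.5483 0.2643 0.1656] 0.05976765584514556
charger 0.72 [0.578 0.17  0.022]
earbuds 0.67 [0.544 0.27  0.022]
chest_front 0.98 [0.637 0.227 0.1  ]
chest_front 0.22 [0.624 0.204 0.1  ]
tray 0.97 [0.543 0.216 0.022]
tray 0.64 [0.403 0.212 0.022]
chest_drawer0_handle 0.61 [0.435 0.183 0.062]
t 48.8 14 rows
[[-0.83,0.3,-0.06,0,0,0,-1],[-0.83,0.29,-0.06,0,0,0,-1],[-0.83,0.3,-0.06,0,0,0,-1],[-0.83,0.29,-0.06,0,0,0,-1],[-0.84,0.3,-0.05,0,0,0,-1],[-0.83,0.29,-0.06,0,0,0,-1],[-0.42,-0.04,0.67,0,0,0,-1],[-0.41,-0.03,0.67,0,0,0,-1],[0,0,0,0,0,0,-1],[0,0,0.67,0,0,0,-1],[0,0,0.66,0,0,0,-1],[0,0,0.67,0,0,0,-1],[0,0,0.66,0,0,0,-1],[0,0,0,0,0,0,-1]]
```

Both gadgets are in the tray. I'll close the fingers and go in front of the handle.

Emit:
servo_tool(series=[[-0.83, 0.3, -0.06, 0, 0, 0, -1], [-0.83, 0.3, -0.06, 0, 0, 0, -1], [-0.83, 0.3, -0.06, 0, 0, 0, -1], [-0.83, 0.3, -0.06, 0, 0, 0, -1], [-0.84, 0.3, -0.06, 0, 0, 0, -1], [-0.83, 0.3, -0.06, 0, 0, 0, -1], [-0.42, -0.04, 0.67, 0, 0, 0, -1], [-0.41, -0.04, 0.67, 0, 0, 0, -1], [0, 0, 0, 0, 0, 0, -1], [0, 0, 0.67, 0, 0, 0, -1], [0, 0, 0.66, 0, 0, 0, -1], [0, 0, 0.67, 0, 0, 0, -1], [0, 0, 0.66, 0, 0, 0, -1], [0, 0, 0, 0, 0, 0, -1]])

```text
time_s: 50.2
tcp_pos: [0.3855, 0.1764, 0.0498]
tcp_rot: [[0.978, 0.208, -0.004], [0.208, -0.978, -0.001], [-0.004, 0.0, -1.0]]
contact_force: [0.3, -0.6, -0.3]
gripper_width: 0.0004
grasp_force: 0.0
```

```bash
python3 - <<'E'
from h import *
s=status.sense(); p=s['tcp_pos']; print(s['time_s'],np.round(p,4),s['gripper_width'])
c=cap('wrist','w13.png')
for l,z in [('chest_front',.1),('chest_drawer0_handle',.062)]:
  for a in vision.mark_of(l,'wrist')[:1]: print(l,round(a['conf'],2),ray(c,a['xy'][0]*640,a['xy'][1]*400,z).round(3))
a=np.radians(12); L=.16
plan((p[0]+L*np.cos(a),p[1]+L*np.sin(a),.05,-78,-1,1,.012))
E
```

```text
50.2 [0.3855 0.1764 0.0498] 0.0004163873618266753
chest_drawer0_handle 0.67 [0.431 0.186 0.062]
t 50.4 15 rows
[[0.38,0,0.01,0,0,0,-1],[0.38,0,0,0,0,0,-1],[0.38,0,0.01,0,0,0,-1],[0.38,0,0,0,0,0,-1],[0.38,0,0.01,0,0,0,-1],[0.38,0,0,0,0,0,-1],[0.38,0,0.01,0,0,0,-1],[0.37,0,0,0,0,0,-1],[0.38,0,0.01,0,0,0,-1],[0.37,0,0,0,0,0,-1],[0.38,0,0.01,0,0,0,-1],[0.37,0,0,0,0,0,-1],[0.38,0,0.01,0,0,0,-1],[0.37,0.01,0,0,0,0,-1],[0,0,0,0,0,0,-1]]
```

View pics/w13.png

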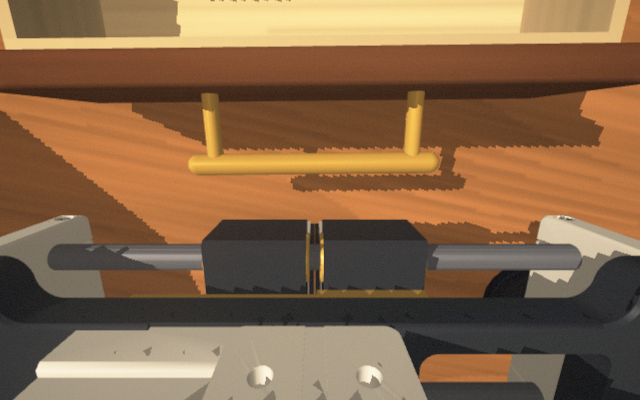

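The shut fingers are centred in front of the handle (px ≈ 315,163). Push now.

Emit:
servo_tool(series=[[0.38, 0, 0, 0, 0, 0, -1], [0.38, 0, 0, 0, 0, 0, -1], [0.38, 0, 0, 0, 0, 0, -1], [0.38, 0, 0, 0, 0, 0, -1], [0.38, 0, 0, 0, 0, 0, -1], [0.38, 0, 0, 0, 0, 0, -1], [0.38, 0, 0, 0, 0, 0, -1], [0.38, 0, 0, 0, 0, 0, -1], [0.38, 0, 0, 0, 0, 0, -1], [0.38, 0, 0, 0, 0, 0, -1], [0.38, 0, 0, 0, 0, 0, -1], [0.38, 0, 0, 0, 0, 0, -1], [0.38, 0, 0, 0, 0, 0, -1], [0.38, 0, 0, 0, 0, 0, -1], [0, 0, 0, 0, 0, 0, -1]])

```text
time_s: 51.85
tcp_pos: [0.544, 0.2102, 0.0511]
tcp_rot: [[0.978, 0.208, 0.002], [0.208, -0.978, 0.0], [0.002, -0.0, -1.0]]
contact_force: [0.3, -0.2, 0.5]
gripper_width: 0.0008
grasp_force: 0.0
```

Emit:
servo_tool(series=[[0.2, 0, 0, 0, 0, 0, -1], [0.2, 0, 0, 0, 0, 0, -1], [0.2, 0, 0, 0, 0, 0, -1], [0, 0, 0, 0, 0, 0, -1]])

```text
time_s: 52.25
tcp_pos: [0.5607, 0.2137, 0.0514]
tcp_rot: [[0.978, 0.208, 0.001], [0.208, -0.978, 0.0], [0.001, -0.0, -1.0]]
contact_force: [0.3, 0.2, 0.8]
gripper_width: 0.0001
grasp_force: 0.0
```

Emit:
servo_tool(series=[[0.1, 0, 0, 0, 0, 0, -1], [0.1, 0, 0, 0, 0, 0, -1], [0.1, 0, 0, 0, 0, 0, -1], [0, 0, 0, 0, 0, 0, -1]])

```text
time_s: 52.65
tcp_pos: [0.5691, 0.2156, 0.0514]
tcp_rot: [[0.978, 0.208, 0.001], [0.208, -0.978, 0.0], [0.001, -0.0, -1.0]]
contact_force: [-0.4, -0.1, 0.3]
gripper_width: -0.0
grasp_force: 0.0
```

Emit:
servo_tool(series=[[0.1, 0, 0, 0, 0, 0, -1], [0.1, 0, 0, 0, 0, 0, -1], [0, 0, 0, 0, 0, 0, -1]])

```text
time_s: 52.95
tcp_pos: [0.575, 0.2168, 0.0513]
tcp_rot: [[0.978, 0.208, 0.001], [0.208, -0.978, 0.0], [0.001, -0.0, -1.0]]
contact_force: [0.6, 0.1, -0.2]
gripper_width: 0.0004
grasp_force: 0.0
```

Emit:
servo_tool(series=[[0.1, 0, 0, 0, 0, 0, -1], [0.1, 0, 0, 0, 0, 0, -1], [0, 0, 0, 0, 0, 0, -1]])

```text
time_s: 53.25
tcp_pos: [0.5806, 0.218, 0.0512]
tcp_rot: [[0.978, 0.208, 0.0], [0.208, -0.978, 0.0], [0.0, -0.0, -1.0]]
contact_force: [0.1, 0.5, 0.2]
gripper_width: 0.0009
grasp_force: 0.0
```

Emit:
servo_tool(series=[[0.08, 0, 0, 0, 0, 0, -1], [0.08, 0, 0, 0, 0, 0, -1], [0, 0, 0, 0, 0, 0, -1]])

```text
time_s: 53.55
tcp_pos: [0.5809, 0.2181, 0.0511]
tcp_rot: [[0.978, 0.209, -0.009], [0.209, -0.978, -0.002], [-0.01, 0.0, -1.0]]
contact_force: [-15.4, -4.5, 10.6]
gripper_width: 0.0001
grasp_force: 7.7
```

The fingers stop at 0.581 with the force rising, so the drawer is at its end. I'll back off, rise and check.

Emit:
servo_tool(series=[[-0.16, 0, 0, 0, 0, 0, -1], [-0.4, 0, 0, 0, 0, 0, -1], [-0.8, 0, 0, 0, 0, 0, -1], [-0.8, 0, 0, 0, 0, 0, -1], [-0.5, 0, -0.7, 0, 0, 0, -1], [-0.5, 0, -0.8, 0, 0, 0, -1], [-0.5, 0, -0.8, 0, 0, 0, -1], [0, 0, -0.8, 0, 0, 0, -1], [0, 0, -0.8, 0, 0, 0, -1], [0, 0, 0, 0, 0, 0, -1]])

```text
time_s: 54.55
tcp_pos: [0.4798, 0.1967, 0.1717]
tcp_rot: [[0.978, 0.208, 0.008], [0.208, -0.978, 0.002], [0.008, -0.0, -1.0]]
contact_force: [0.7, -0.5, -0.1]
gripper_width: 0.0002
grasp_force: 0.0
```

```bash
python3 - <<'E'
from h import *
s=status.sense(); print(s['time_s'],np.round(s['tcp_pos'],4))
d=cap('scene','s14.png'); c=cap('wrist','w14.png')
P={}
for n,cc in [('scene',d),('wrist',c)]:
 for l,z in [('chest_front',.1),('chest_drawer0_handle',.062),('lid',.085),('earbuds',0),('charger',0)]:
  for a in vision.mark_of(l,n)[:1]: print(n,l,round(a['conf'],2),ray(cc,a['xy'][0]*640,a['xy'][1]*400,z).round(3))
R=lambda a,w,h:cv2.resize(a[...,::-1].copy(),(w,h))
cv2.imwrite('pics/m14.png',np.hstack([R(d['pixels'][90:310,180:560],480,300),R(c['pixels'],320,300)]))
E
```

```text
54.55 [0.4798 0.1967 0.1717]
scene chest_front 0.67 [0.641 0.233 0.1  ]
scene chest_drawer0_handle 0.57 [0.6   0.228 0.062]
scene lid 0.6 [ 0.604 -0.09   0.085]
wrist chest_drawer0_handle 0.86 [0.596 0.222 0.062]
wrist earbuds 0.63 [0.608 0.224 0.   ]
```

View pics/m14.png

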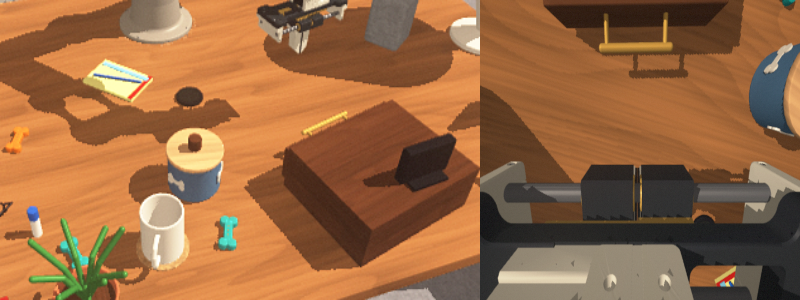

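The drawer is shut and the lid sits flat (m14 ≈ 194,150). No cream biscuit or gadget is left out, and the mug and lip balm are in place.

```bash
python3 -c "
from h import *
print(ticket.finish_job())"
```

```text
the job is handed in; nothing more can be done
None
```

I handed the job in: both biscuits are in the jar with the lid flat on it, the charger and earbuds case are in the shut drawer, and no remote or third biscuit was out; the hand-in returned no verdict, so this rests on the last pictures.

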